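# Find the heavy side of the tube rotator

### The job

The wheel of the tube rotator is loaded unevenly. Grip the wheel by the black knob at its centre, turn it a quarter turn or more from where it stands to feel which side is the heavy one, then bring the heavy side round to the lowest point of the tilted wheel and finish while still holding the knob, with the wheel still, so that I can clip a balance tube in at the top. Leave the other things on the bench where they are.

Things in the scene. Friction and masses are not known exactly. Their poses are not given: they have to be found in the camera images.
- rotator: the tube rotator, fixed on the bench: white base 200 x 190 mm, 50 mm high, with two cheeks that carry a grey motor head and the wheel. Origin at the centre of the base's underside; at yaw 0 its front faces -x (the robot). The head is tilted 30 degrees, so that the wheel's face looks up and to the rotator's own -x.
- hub (a point): point on the axle in the wheel plate's outer face, 186 mm above the bench; it does not turn with the wheel. Its z axis is the axle, pointing out of the wheel's face (30 degrees from vertical); its -x axis lies in the wheel's plane and points straight down the slope, to the wheel's lowest point; its y axis is level.
- wheel (a joint): turn of the wheel about the hub's z axis, right-handed, rad, no stops. The stopped drive drags with about 0.2 N m both ways, a little more than the heavy side's pull, so the wheel stays where it is left. The twist needed is drag plus pull as the heavy side climbs, drag minus pull as it descends; the pull is greatest, 0.13 to 0.18 N m, with the heavy side level with the axle, none at bottom or top.
- wheel_mid (a point): centre of the wheel plate's outer face; turns with the wheel. White plate, 236 mm in diameter, 12 mm thick. Four opaque grey tubes, alike outside, lie radially in every second of eight clips, 66 to 142 mm from the axle, up to 32 mm above the plate. Some are full, some nearly empty, which cannot be seen: together they make one heavy side, in any direction, new at every start.
- index_pip (a point): small black pip on the wheel's face at the rim, 112 mm from the axle; it turns with the wheel, and lies at the hub's +x side (top of the slope) when the joint reads 0. It does not mark the heavy side.
- knob (a point): black ribbed round knob at the wheel's centre, 38 mm in diameter, 36 mm long, fixed to the wheel and turning with it. This point lies on the axle at the knob's inner end, 5 mm out from the plate's face; z along the axle, outwards. Grip it 20 to 26 mm out from this point, approaching along the axle. Fingers have free room round it out to 66 mm from the axle.
- spare_tube: grey tube with white screw cap, 28 mm across, 76 mm tall, standing on the bench near the rotator; origin at the centre of its underside
- marker_pen: white marker pen with black cap, 130 mm long, 15 mm thick, lying near the rotator; origin under its middle, x along it
- tube_rack: pink tube rack, 100 x 220 x 55 mm (x, y, z), three capped tubes in it up to 77 mm; origin at the centre of its underside
- tip_box_a: blue pipette tip box with clear lid, 120 x 82 x 81 mm; origin at the centre of its underside
- tip_box_b: second blue pipette tip box with clear lid, 120 x 82 x 81 mm; origin at the centre of its underside
- pipette: white hand pipette lying on the bench, about 270 mm long along its x, 26 mm thick; origin under its middle
- dish: clear square dish, 104 x 104 x 14 mm, on the bench; origin at the centre of its underside
- media_bottle: glass bottle with blue cap, 70 mm across, 150 mm tall; origin at the centre of its underside

How it is judged (in metres and radians):
On the way:
1. the wheel, held by the knob, has been turned about a quarter turn from where it stood (index pip 0.13 m or more from its start) (distance of index_pip from where it was at the start of the episode above 0.13 m and contact force between the fingers and wheel_c0 above 1 N), for 0.1 s.
At the end, for the whole second after the job is handed in: The heavy side of the wheel's load is within 20 degrees of the lowest point of the tilted wheel, the wheel is still (under 0.05 rad/s), and the fingers hold the centre knob with more than 2 N. (load_c0: the middle of the surplus load, 85 mm from the axle; wheel_c0: the centre knob.) (x of load_c0 in the frame of hub below -0.0799 m and contact force between the fingers and wheel_c0 above 2 N and velocity of joint wheel between -0.05 and 0.05 rad/s); the arm keeps its last pose, push and grip.
It fails at once if another thing on the bench is moved more than 30 mm (distance of any of spare_tube, marker_pen, tube_rack, tip_box_a, tip_box_b, pipette, dish, media_bottle from where it was at the start of the episode above 0.03 m).
It also fails if it takes over 58 s, if anything falls off the work surface, if the arm or the gripper's body presses on something with over 40 N, if the wrist force passes 120 N, or if a joint passes its speed limit or range.

### The arm

A 6-joint arm with a two-finger parallel gripper is mounted at the origin on the work surface. World frame = base frame: x ahead of the robot, y to its left, z up, the work surface at z = 0. Lengths are in mm, angles in rad, forces in N, time in s.
With the tool pointing down it reaches from about 300 to 775 mm from the base axis. Payload 14.6 kg.
Tool frame: the origin (TCP) lies midway between the tips of the shut fingers; the grasp point (between the pads) lies 19 mm behind it; z points along the fingers, y is the line along which they close (so a half turn about z gives the same grasp; the last joint's range is limited). The gripper opens to 85 mm and grips with 20 to 120 N. Pads are 22 mm wide; open, the fingers measure 114 mm over their backs; the gripper's body (76 mm by 85 mm) begins 54 mm behind the grasp point. The pads swing forward as they close: fully open they stand 13 mm farther back than shut.
Start: joints at [-1.412, 0.3, 1.521, -0, 1.321, -0.067], TCP at [123.131, -536.03, 231.281] pointing down, gripper open.
Joint ranges: [-3.03, 3.03], [-0.79, 2.21], [0.23, 2.52], [-1.04, 4.18], [0, 3.07], [-2.55, 2.55]. Speed limits (rad/s): [2.22, 2.22, 2.57, 3.14, 3.14, 3.14].

### API

Orientations are given as a rotation vector (axis times angle).
In Python, from bench import manip gives the robot as it stands.
- The arm moves only by the tool send_rows, never from a script. Its argument "moves" is a list of rows, each an object with "grip": the closure in counts, from 0 (fully open) to 255 (shut); "travel": the shift along the world's x, y, z in cm, a list of three; "twist": the turn about the world's z in rad. In form: [{"grip": grip, "travel": [tx, ty, tz], "twist": twist}, ...]. A call has 1 to 20 rows; each row is the pose to reach, as a shift and turn from the pose commanded when the call began; what a row does not reach only later rows make up. A row lasts 1/12 s, in which the tool goes at most 41.7 mm and 7.16 degrees, less where a joint would pass 70% of its speed; a pose out of reach is approached as far as the arm can. A call with a gripper value outside its range is refused whole. The fingers move at their own pace and stop on an object; "force" is the grip in N (left out, the last holds). Time passes only in rows, so rows that repeat a pose let the fingers close. It gives the time, the measured TCP pose, the force, the opening and the grip force at its end, in the units of the state.
- manip.get_state(): the state, without advancing time (a new reading comes with each control period).
- manip.camera(name): name is "scene" or "top" or "wrist"; returns (picture, depth): 420x560x3 uint8, blue, green, red; 420x560 float32, mm along the optical axis (not along the pixel's ray), 0 where there is no reading.
- manip.calibration(name): a dict with "camera_matrix" (3x3 intrinsics, pixels), "dist_coeffs" ([k1, k2, p1, p2, k3] as OpenCV has them; the pictures are not rectified), "xyz" and "orientation" of the camera in the world. Camera axes: x right, y up, looking along -z (the intrinsics and any distortion apply to the point x, -y, -z); pixel columns grow to the right and rows downward; lengths in mm; the calibration is good to about 2 mm. A picture is of the moment at which its call begins: read the wrist's pose just before it. calibration takes no time and is no camera call; for the wrist camera it gives the pose at the moment of the call.
- manip.finish_job(): hands the job in; it is judged then, once.
Trained networks look in the newest picture that a camera, given by its name, has taken for a name from the list of things; names that differ only in an ending like _2 or _b are one class to them, and where a whole thing is asked for, a point or a joint stands for the part that bears it (a point fixed in the world has none). Each returns a list of dicts, best first, with "confidence" (0 to 1); they miss things now and then, are a little off and sometimes report something else, mostly with a low value. They report only what shows in the picture. A call takes as long as a camera call.
- manip.cut_out(camera, name): "region" (420x560 bool, what is visible of it) and "xy" ([column, row] in pixels, amid what is visible of it).
The state is a dict: "clock": time; "joint_positions": joint angles; "joint_vel": joint speeds; "effort": joint torques, N m; "tcp_pos": TCP position; "tool_rot": TCP orientation; "wrist_force": force on the tool from outside, world axes, zero at the start; "moment": the same for the moment, N m; "finger_gap": finger opening in mm; "grip_force": force on a finger pad.
Only numpy, scipy, OpenCV 4.12 (cv2) and the standard library are available. Lean on these libraries where they do the work, as an engineer would, in place of code of your own. Each camera call takes 0.05 s, during which the arm holds its last target. There are 200 camera calls.

## Working session

There is one attempt and no reset: what is moved stays moved. The work goes in short steps, Python scripts to look and compute and a tool call to move; the robot and the scene stay as the last step left them, time stands still between calls to the robot, and variables do not carry over. Pictures are saved under pics/ and viewed, at most 10 in all, crops included, and the job is handed in when it is done.

Besides the shell and the picture viewer there is one more tool, called after "Request:" as name(argument=value, ...), one argument or row to a line, values as JSON. send_rows: Moves the arm, as the interface text tells. Its arguments: {"type":"object","properties":{"moves":{"type":"array"},"force":{"type":"number"}},"required":["moves"]}

```bash
mkdir -p pics; ls; cat > h.py <<'E'
from bench import manip
import numpy as np, cv2
from scipy.spatial.transform import Rotation as R
def pose(c):
    k=manip.calibration(c); o=np.array(k["orientation"],float)
    Rm=o if o.shape==(3,3) else R.from_rotvec(o).as_matrix()
    return np.array(k["camera_matrix"],float),np.array(k["dist_coeffs"],float),np.array(k["xyz"],float),Rm
def rays(c,px,p=None):
    K,d,t,Rm=p or pose(c)
    u=cv2.undistortPoints(np.array(px,float).reshape(-1,1,2),K,d)[:,0]
    v=np.c_[u[:,0],-u[:,1],-np.ones(len(u))]
    return t,v@Rm.T   # point = t + depth*v
def pts(c,px,dep,p=None):
    t,v=rays(c,px,p); return t+v*np.array(dep).reshape(-1,1)
E
python3 - <<'E'
from h import *
print(manip.get_state())
for c in("scene","top","wrist"):
    k=manip.calibration(c);print(c,k["xyz"],k["orientation"])
    im,d=manip.camera(c);cv2.imwrite(f"pics/{c}0.png",im);np.save(c+"0.npy",d)
    for n in("rotator","knob","wheel_mid","index_pip","spare_tube","marker_pen","tube_rack","tip_box_a","pipette","dish","media_bottle"):
        for r in manip.cut_out(c,n)[:2]:
            m=r["region"]&(d>0); ys,xs=np.nonzero(m)
            if len(xs)==0: continue
            P=pts(c,np.c_[xs,ys],d[ys,xs])
            print(c,n,round(r["confidence"],2),np.round(r["xy"]),len(xs),np.round(np.median(P,0)),np.round(np.percentile(P,2,axis=0)),np.round(np.percentile(P,98,axis=0)))
E
```

```text
pics
{'clock': 0.0, 'joint_positions': array([-1.41159674e+00,  3.00451569e-01,  1.52159841e+00, -4.53348209e-06,
        1.32070140e+00, -6.65808499e-02]), 'joint_vel': array([-5.90372393e-06,  8.12991227e-04,  1.42542335e-03, -7.71013457e-06,
        4.59614168e-04, -8.59348579e-04]), 'effort': array([ 7.52351170e-04, -5.43489289e+01, -3.61792195e+01, -7.16221109e-06,
        4.08299049e-03,  3.80276026e-05]), 'tcp_pos': array([ 123.09499277, -535.80116117,  230.72469685]), 'tool_rot': array([-3.12044524e+00, -3.53773649e-01,  9.11163353e-05]), 'wrist_force': array([-0.04122032,  0.61161208,  1.42643699]), 'moment': array([ 0.01304381, -0.00892739,  0.00716668]), 'grip_force': 0.0, 'finger_gap': 85.43634327301467}
scene [1186.8977734   659.20706634 1277.23955726] [0.3486356  0.81911334 2.19831801]
scene rotator 0.79 [247. 256.] 7442 [664.  40. 144.] [ 512. -102.    4.] [745. 125. 264.]
scene knob 0.86 [253. 232.] 3489 [624.  26. 210.] [ 514. -106.  142.] [719. 135. 273.]
scene wheel_mid 0.72 [251. 229.] 3538 [623.  26. 209.] [ 506. -105.  139.] [719. 135. 273.]
scene wheel_mid 0.71
[... 1968 characters left out ...]
592. -530.   10.] [ 684. -407.   88.]
top pipette 0.54 [422. 203.] 1231 [ 514. -436.   80.] [ 468. -498.   12.] [ 561. -379.   89.]
top dish 0.6 [381. 275.] 1034 [ 312. -327.   14.] [ 260. -380.    5.] [ 363. -275.   22.]
top media_bottle 0.16 [419. 204.] 1278 [ 514. -436.   79.] [ 468. -501.    2.] [ 565. -380.   88.]
wrist [ 196.38959653 -519.58639258  374.15706809] [-0.25460962  0.20174091 -1.33384007]
wrist wheel_mid 0.39 [132.  13.] 2381 [ 271. -338.   14.] [ 250. -389.    8.] [ 289. -293.   16.]
wrist dish 0.87 [134.  15.] 2502 [ 271. -338.   14.] [ 249. -390.    6.] [ 289. -293.   16.]
wrist media_bottle 0.37 [133.  11.] 2528 [ 270. -338.   14.] [ 249. -390.    6.] [ 289. -292.   16.]
```

```bash
python3 - <<'E'
from h import *
a=cv2.imread("pics/top0.png");b=cv2.imread("pics/scene0.png")
A=cv2.resize(a[105:240,200:350],None,fx=2.6,fy=2.6,interpolation=cv2.INTER_CUBIC)
B=cv2.resize(b[165:300,175:325],None,fx=2.6,fy=2.6,interpolation=cv2.INTER_CUBIC)
cv2.imwrite("pics/both.png",np.hstack([A,B]))
for c in("top","scene"):
    im=cv2.imread(f"pics/{c}0.png");d=np.load(c+"0.npy")
    ys,xs=np.mgrid[0:420,0:560];P=pts(c,np.c_[xs.ravel(),ys.ravel()],d.ravel())
    g=im.reshape(-1,3).astype(int)
    near=(np.hypot(P[:,0]-615,P[:,1]-8)<140)&(P[:,2]>110)&(P[:,2]<290)
    Q=P[near];G=g[near]
    best=None;rng=np.random.default_rng(0)
    for i in range(3000):
        s=Q[rng.choice(len(Q),3,replace=False)];n=np.cross(s[1]-s[0],s[2]-s[0]);l=np.linalg.norm(n)
        if l<3000: continue
        n/=l;n*=np.sign(n[2])
        if abs(n[2]-.866)>.05: continue
        m=abs((Q-s[0])@n)<4
        if best is None or m.sum()>best.sum():best=m
    q=Q[best];cen=q.mean(0);n=np.linalg.svd(q-cen,full_matrices=False)[2][2];n*=np.sign(n[2])
    print(c,best.sum(),cen,n,"yaw deg",np.degrees(np.arctan2(-n[1],-n[0])),"tilt",np.degrees(np.arccos(n[2])))
    dk=(G.max(1)<70); h=(Q-cen)@n
    k=dk&(h>15)&(h<60); print("dark high",k.sum(),np.median(Q[k],0),h[k].max())
    k=dk&(abs(h)<6)&(np.linalg.norm(Q-cen,axis=1)>90); print("pip?",k.sum(),Q[k][:8])
    # ellipse rim
    from scipy.optimize import least_squares
    e1=np.cross([0,0,1],n);e1/=np.linalg.norm(e1);e2=np.cross(n,e1)
    u=np.c_[(q-cen)@e1,(q-cen)@e2];hull=cv2.convexHull(u.astype(np.float32))[:,0];cc,r=cv2.minEnclosingCircle(u.astype(np.float32))
    print("circle",cc,r,cen+cc[0]*e1+cc[1]*e2)
E
```

```text
top 2968 [617.95495362   8.12117846 188.87043231] [-0.4951642  -0.08131292  0.86498591] yaw deg 9.325541380105667 tilt 30.118903384553757
dark high 1203 [602.24241858   5.24298112 214.39452445] 46.9532816384246
pip? 218 [[717.81153265  12.75318052 245.56869379]
 [714.69256601  12.80189487 246.82688025]
 [715.08854141  10.07388706 244.87183926]
 [713.64508625  10.22593398 239.13957747]
 [710.63785745   7.52094449 239.58737222]
 [705.3142797   40.78476449 242.14371392]
 [703.44061787  38.232131   237.75247465]
 [702.75801234   4.99630146 236.73436704]]
circle (1.0328730344772339, -3.0836856365203857) 118.56684875488281 [615.49023233   6.66972985 187.32305074]
scene 1538 [626.26237264  20.48253938 195.60344914] [-0.49108994 -0.0775697   0.86764832] yaw deg 8.975948393616905 tilt 29.813501306929155
dark high 909 [606.1361858   13.75589191 213.95636381] 43.41287967190773
pip? 113 [[573.71808498 -83.0514902  163.14262118]
 [564.1021568  -81.451046   156.1411115 ]
 [560.25790207 -81.6375606  152.68862358]
 [543.90893143 -74.5473895  144.23937665]
 [576.67839632 -79.92404347 163.84178298]
 [570.44638042 -78.68269853 159.44886337]
 [568.74790681 -76.35026979 159.83464896]
 [562.99953722 -78.81196505 152.91942606]]
circle (2.677507162094116, -11.521897315979004) 131.1715850830078 [616.80558551  16.27809788 189.87501033]
```

View pics/both.png

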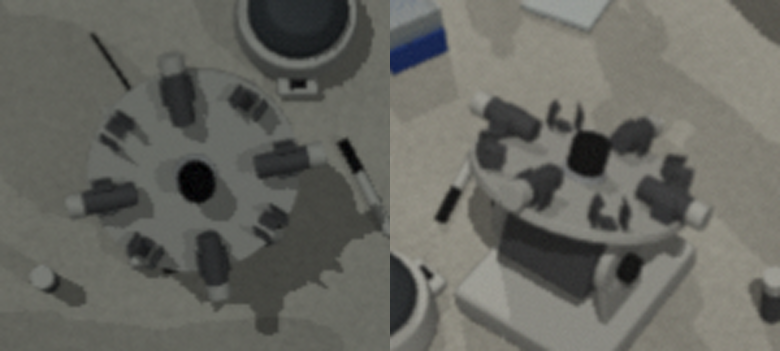

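The top view shows the wheel with its black knob at crop (196,181) and tubes radially at four clips; a dark round thing and pen lie to the side. Hub is near (615.5, 6.7, 187) mm with yaw about 9°. I'm moving above the knob.

Request:
send_rows(
  moves=[
    {"grip": 0, "travel": [0, 0, 10], "twist": 0},
    {"grip": 0, "travel": [0, 0, 10], "twist": 0},
    {"grip": 0, "travel": [0, 0, 10], "twist": 0},
    {"grip": 0, "travel": [47.5, 54, 10], "twist": -0.066},
    {"grip": 0, "travel": [47.5, 54, 10], "twist": -0.066},
    {"grip": 0, "travel": [47.5, 54, 10], "twist": -0.066},
    {"grip": 0, "travel": [47.5, 54, 10], "twist": -0.066},
    {"grip": 0, "travel": [47.5, 54, 10], "twist": -0.066},
    {"grip": 0, "travel": [47.5, 54, 10], "twist": -0.066},
    {"grip": 0, "travel": [47.5, 54, 10], "twist": -0.066},
    {"grip": 0, "travel": [47.5, 54, 10], "twist": -0.066},
    {"grip": 0, "travel": [47.5, 54, 10], "twist": -0.066},
    {"grip": 0, "travel": [47.5, 54, 10], "twist": -0.066},
    {"grip": 0, "travel": [47.5, 54, 10], "twist": -0.066},
    {"grip": 0, "travel": [47.5, 54, 10], "twist": -0.066},
    {"grip": 0, "travel": [47.5, 54, 10], "twist": -0.066},
    {"grip": 0, "travel": [47.5, 54, 10], "twist": -0.066},
    {"grip": 0, "travel": [47.5, 54, 10], "twist": -0.066},
    {"grip": 0, "travel": [47.5, 54, 10], "twist": -0.066},
    {"grip": 0, "travel": [47.5, 54, 10], "twist": -0.066},
  ],
  force=60,
)

```text
clock: 3.47
tcp_pos: [592.0, -2.2, 331.3]
tool_rot: [3.131, 0.251, 0.0]
wrist_force: [0.5, -2.5, 1.1]
finger_gap: 85.4
grip_force: 0.0
```

Request:
send_rows(
  moves=[
    {"grip": 0, "travel": [0, 0, 0], "twist": 0},
    {"grip": 0, "travel": [0, 0, 0], "twist": 0},
  ],
)

```text
clock: 3.63
tcp_pos: [591.6, -2.6, 330.1]
tool_rot: [-3.131, -0.255, 0.003]
wrist_force: [0.2, -0.3, -0.9]
finger_gap: 85.0
grip_force: 0.0
```

```bash
python3 - <<'E'
from h import *
s=manip.get_state();print(s["tcp_pos"],s["tool_rot"],s["joint_positions"],s["wrist_force"],s["moment"])
p=pose("wrist");im,d=manip.camera("wrist");cv2.imwrite("pics/w1.png",np.clip(im.astype(int)*1.5,0,255).astype(np.uint8));np.save("w1.npy",d);np.savez("w1p.npz",*p)
ys,xs=np.mgrid[0:420,0:560];P=pts("wrist",np.c_[xs.ravel(),ys.ravel()],d.ravel(),p)
n=np.array([-.4936,-.0795,.866]);hub=np.array([615.5,6.7,187.])
ok=d.ravel()>0;h=(P-hub)@n;rad=np.linalg.norm((P-hub)-h[:,None]*n,axis=1)
pl=ok&(rad<118)&(rad>28)&(abs(h)<6);q=P[pl];print("plate h",pl.sum(),np.median(h[pl]))
c=q.mean(0);nn=np.linalg.svd(q-c,full_matrices=False)[2][2];nn*=np.sign(nn[2]);print("n",nn)
k=ok&(rad<40)&(h>33)&(h<50);print("knob top",k.sum(),np.median(P[k],0),np.median(h[k]),"centre on axis at h=0:",(P[k].min(0)+P[k].max(0))/2)
for t in P[k].mean(0),np.median(P[k],0): print(t-n*41)
print(np.percentile(h[k],[5,50,95]))
E
```

```text
[591.58556412  -2.6071186  330.1215723 ] [-3.13095652e+00 -2.55065648e-01  2.69199334e-03] [-6.63167289e-02  3.45874781e-01  1.23488681e+00  7.68646364e-06
  1.56256497e+00  1.34190709e+00] [ 0.24427929 -0.33005045 -0.88947843] [-0.03253822  0.03329299 -0.00191518]
plate h 26311 1.3320841148139737
n [-0.49009547 -0.07806901  0.86816569]
knob top 1315 [597.4930756    3.55861777 223.97019986] 42.086155493171546 centre on axis at h=0: [595.26701908   3.15812843 222.38833807]
[617.17185421   6.71966181 188.0091352 ]
[617.7306756    6.81811777 188.46419986]
[34.8743082  42.08615549 43.09559802]
```

View pics/w1.png

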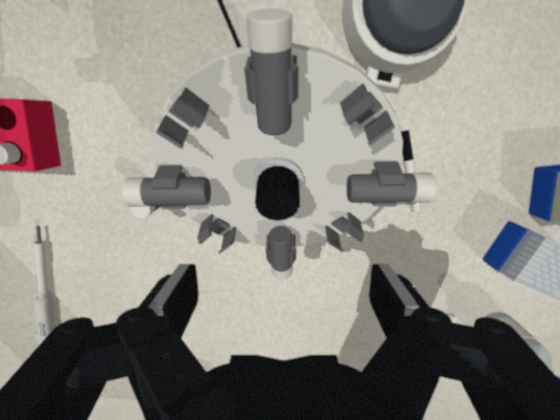

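Wrist view: knob at px (278,192), fingers straddle it in line (tips at y≈270), tubes at (270,85), (165,190), (390,187), (281,250); the path down is free.

Request:
send_rows(
  moves=[
    {"grip": 60, "travel": [0.9, 0.7, 0], "twist": -0.125},
    {"grip": 60, "travel": [0.9, 0.7, -3], "twist": -0.25},
    {"grip": 60, "travel": [0.9, 0.7, -6], "twist": -0.375},
    {"grip": 60, "travel": [0.9, 0.7, -9], "twist": -0.436},
    {"grip": 60, "travel": [0.9, 0.7, -11.5], "twist": -0.436},
    {"grip": 60, "travel": [0.9, 0.7, -13.7], "twist": -0.436},
    {"grip": 60, "travel": [0.9, 0.7, -13.7], "twist": -0.436},
    {"grip": 60, "travel": [0.9, 0.7, -13.7], "twist": -0.436},
  ],
  force=60,
)

```text
clock: 4.35
tcp_pos: [599.5, 1.8, 194.8]
tool_rot: [3.111, -0.434, -0.001]
wrist_force: [0.1, 0.2, 1.2]
finger_gap: 65.6
grip_force: 0.0
```

```bash
python3 - <<'E'
from h import *
s=manip.get_state();print(s["tcp_pos"],s["tool_rot"],s["wrist_force"],s["moment"],s["finger_gap"])
im,d=manip.camera("wrist");cv2.imwrite("pics/w2.png",np.clip(im.astype(int)*1.5,0,255).astype(np.uint8))
E
```

```text
[599.53442394   1.83576285 194.77789897] [ 3.11129059e+00 -4.34391924e-01 -8.98543924e-04] [0.07895852 0.22275746 1.24037886] [ 0.00011084 -0.00718813 -0.00212145] 65.59076833075581
```

View pics/w2.png

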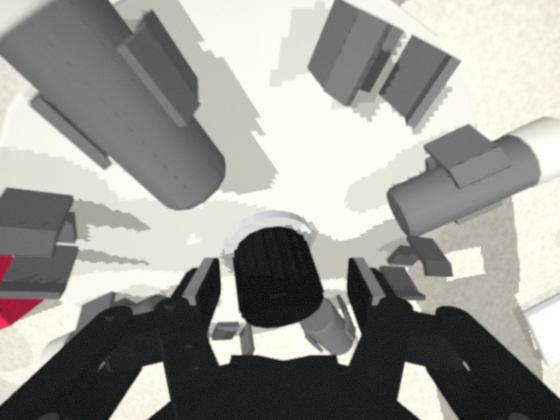

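The knob (278,275) sits between the open fingers, about central. I nudge by 2 mm and close.

Request:
send_rows(
  moves=[
    {"grip": 60, "travel": [0.1, 0.2, -0.1], "twist": 0},
    {"grip": 60, "travel": [0.1, 0.2, -0.1], "twist": 0},
    {"grip": 255, "travel": [0.1, 0.2, -0.1], "twist": 0},
    {"grip": 255, "travel": [0.1, 0.2, -0.1], "twist": 0},
    {"grip": 255, "travel": [0.1, 0.2, -0.1], "twist": 0},
    {"grip": 255, "travel": [0.1, 0.2, -0.1], "twist": 0},
    {"grip": 255, "travel": [0.1, 0.2, -0.1], "twist": 0},
    {"grip": 255, "travel": [0.1, 0.2, -0.1], "twist": 0},
  ],
  force=60,
)

```text
clock: 5.07
tcp_pos: [601.2, 4.7, 194.7]
tool_rot: [-3.112, 0.432, -0.002]
wrist_force: [-4.7, -1.7, 7.4]
finger_gap: 40.0
grip_force: 58.7
```

```bash
cat >> h.py <<'E'
N=np.array([-.4936,-.0795,.866]);HUB=np.array([616,6.7,187.5])
def rep():
    s=manip.get_state();M=s["moment"];F=s["wrist_force"];t=s["tcp_pos"]
    r=R.from_rotvec(s["tool_rot"]).as_matrix();yaw=np.degrees(np.arctan2(r[1,0],r[0,0]))
    th=np.radians(yaw-9.15);psi=np.degrees(np.arctan2(np.sin(th)*.866,np.cos(th)))
    print("t%.2f"%s["clock"],"tcp",t.round(1),"theta %.1f psi %.1f"%(np.degrees(th),psi),"F",F.round(1),"M",M.round(3),"gap %.1f grip %.0f"%(s["finger_gap"],s["grip_force"]))
    print("tau raw %.3f, about hub if ref=TCP %.3f, flange? v=%.1f"%(M@N, N@(M+np.cross(t-HUB,F)/1e3),np.abs(s["joint_vel"]).max()))
E
python3 -c "
from h import *
rep()"
```

```text
t5.07 tcp [601.2   4.7 194.7] theta -24.9 psi -21.9 F [-4.7 -1.7  7.4] M [0.577 0.445 0.664] gap 40.0 grip 59
tau raw 0.255, about hub if ref=TCP 0.263, flange? v=0.0
```

Request:
send_rows(
  moves=[
    {"grip": 255, "travel": [0, 0, 0], "twist": 0.07},
    {"grip": 255, "travel": [0, 0, 0], "twist": 0.14},
    {"grip": 255, "travel": [0, 0, 0], "twist": 0.21},
  ],
  force=80,
)

```text
clock: 5.32
tcp_pos: [600.8, 4.7, 195.5]
tool_rot: [3.14, -0.098, 0.002]
wrist_force: [1.5, -3.6, 1.1]
finger_gap: 36.6
grip_force: 80.9
```

```bash
python3 -c "
from h import *
rep()
im,d=manip.camera('wrist');np.save('pics/w3.npy',im)"
```

```text
t5.32 tcp [600.8   4.7 195.5] theta -12.7 psi -11.1 F [ 1.5 -3.6  1.1] M [ 1.334 -0.467  0.945] gap 36.6 grip 81
tau raw 0.197, about hub if ref=TCP 0.232, flange? v=0.8
```

Request:
send_rows(
  moves=[
    {"grip": 255, "travel": [0, 0, 0], "twist": 0.07},
    {"grip": 255, "travel": [0, 0, 0], "twist": 0.14},
    {"grip": 255, "travel": [0, 0, 0], "twist": 0.21},
  ],
)

```text
clock: 5.62
tcp_pos: [602.2, 5.1, 194.5]
tool_rot: [-3.133, -0.231, -0.008]
wrist_force: [17.8, 6.6, -5.8]
finger_gap: 36.0
grip_force: 82.3
```

```bash
python3 -c "
from h import *
rep()"
```

```text
t5.62 tcp [602.2   5.1 194.5] theta -0.7 psi -0.6 F [17.8  6.6 -5.8] M [ 0.586 -3.477 -0.217] gap 36.0 grip 82
tau raw -0.201, about hub if ref=TCP -0.240, flange? v=0.8
```

Request:
send_rows(
  moves=[
    {"grip": 255, "travel": [0, 0, 0], "twist": 0.07},
    {"grip": 255, "travel": [0, 0, 0], "twist": 0.14},
    {"grip": 255, "travel": [0, 0, 0], "twist": 0.21},
  ],
)

```text
clock: 5.87
tcp_pos: [602.6, 5.7, 194.4]
tool_rot: [3.091, 0.557, 0.009]
wrist_force: [8.5, 14.4, -1.2]
finger_gap: 36.1
grip_force: 118.4
```

```bash
python3 -c "
from h import *
rep()
im,d=manip.camera('wrist');np.save('pics/w4.npy',im)"
```

```text
t5.87 tcp [602.6   5.7 194.4] theta 11.3 psi 9.8 F [ 8.5 14.4 -1.2] M [-1.666 -2.755 -2.505] gap 36.1 grip 118
tau raw -1.128, about hub if ref=TCP -1.243, flange? v=0.8
```

Request:
send_rows(
  moves=[
    {"grip": 255, "travel": [0, 0, 0], "twist": 0.07},
    {"grip": 255, "travel": [0, 0, 0], "twist": 0.14},
    {"grip": 255, "travel": [0, 0, 0], "twist": 0.24},
  ],
)

```text
clock: 6.17
tcp_pos: [601.1, 5.4, 196.1]
tool_rot: [3.002, 0.922, 0.004]
wrist_force: [-21.6, 13.4, 19.4]
finger_gap: 36.4
grip_force: 179.8
```

```bash
python3 -c "
from h import *
rep()
im,d=manip.camera('top');cv2.imwrite('pics/top1.png',im)"
```

```text
t6.17 tcp [601.1   5.4 196.1] theta 25.0 psi 22.0 F [-21.6  13.4  19.4] M [-2.952  0.131 -3.256] gap 36.4 grip 180
tau raw -1.373, about hub if ref=TCP -1.509, flange? v=1.2
```

```bash
cat >> h.py <<'E'
def ang(c,d=None,p=None):
    if d is None:
        p=pose(c);d=manip.camera(c)[1]
    ys,xs=np.mgrid[0:420,0:560];P=pts(c,np.c_[xs.ravel(),ys.ravel()],d.ravel(),p)
    h=(P-HUB)@N;Q=P-HUB-h[:,None]*N
    ey=np.cross(N,[0,0,1.]);ey/=np.linalg.norm(ey)   # level
    ex=np.cross(ey,N)
    if ex[2]<0: ex,ey=-ex,-ey     # ex up the slope, ey=N x ex
    X,Y=Q@ex,Q@ey;r=np.hypot(X,Y);m=(d.ravel()>0)&(h>12)&(h<36)&(r>70)&(r<112)
    a=np.degrees(np.arctan2(Y,X))[m]
    hs,_=np.histogram(a,72,(-180,180));return hs,a
def tubes(c,d=None,p=None,hmin=22):
    hs,a=ang(c,d,p);out=[]
    z=np.exp(4j*np.radians(a)).sum();ph=np.degrees(np.angle(z))/4
    for k in range(4):
        e=(a-ph-90*k+180)%360-180;w=e[abs(e)<20]
        for _ in range(3):
            if len(w)<30: break
            m=np.median(w);w=e[abs(e-m)<16]
        out.append((round((ph+90*k+(np.median(w) if len(w) else 0)+180)%360-180,1),len(w)))
    return round(ph,1),round(abs(z)/max(len(a),1),2),out
E
python3 - <<'E'
from h import *
import h
p=np.load("w1p.npz");print("start top",tubes("top",np.load("top0.npy")));print("start w",tubes("wrist",np.load("w1.npy"),[p[k] for k in p.files]))
rep()
print("now top",tubes("top"));print("now w",tubes("wrist"))
im,d=manip.camera('wrist');cv2.imwrite("pics/w5.png",np.clip(im.astype(int)*1.5,0,255).astype(np.uint8))
rep()
E
```

```text
start top (np.float64(1.3), np.float64(0.55), [(np.float64(2.1), 171), (np.float64(89.8), 163), (np.float64(-179.4), 152), (np.float64(-86.5), 165)])
start w (np.float64(1.5), np.float64(0.43), [(np.float64(1.3), 2744), (np.float64(87.9), 1513), (np.float64(-178.1), 785), (np.float64(-84.8), 1576)])
t6.22 tcp [601.1   5.4 196.2] theta 25.5 psi 22.5 F [-20.4  11.8  18.3] M [-2.385  0.425 -2.167] gap 36.5 grip 177
tau raw -0.733, about hub if ref=TCP -0.854, flange? v=0.2
now top (np.float64(38.8), np.float64(0.29), [(np.float64(42.6), 46), (np.float64(119.4), 11), (np.float64(-139.8), 111), (np.float64(-54.3), 70)])
now w (np.float64(36.5), np.float64(0.4), [(np.float64(35.0), 15815), (np.float64(121.9), 2753), (np.float64(-143.5), 413), (np.float64(-46.2), 8254)])
t6.37 tcp [601.1   5.4 196.1] theta 24.9 psi 21.9 F [-19.4  10.2  18.4] M [-2.175  0.479 -2.112] gap 36.3 grip 173
tau raw -0.794, about hub if ref=TCP -0.900, flange? v=0.0
```

View pics/w5.png

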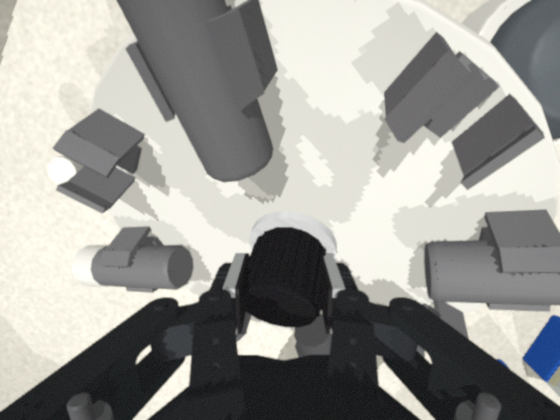

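Request:
send_rows(
  moves=[
    {"grip": 60, "travel": [0, 0, 0], "twist": 0},
    {"grip": 60, "travel": [0, 0, 0], "twist": 0},
    {"grip": 60, "travel": [0, 0, 0], "twist": 0},
    {"grip": 60, "travel": [0, 0, 0], "twist": -0.12},
    {"grip": 60, "travel": [0, 0, 0], "twist": -0.24},
    {"grip": 60, "travel": [0, 0, 0], "twist": -0.36},
    {"grip": 60, "travel": [0, 0, 0], "twist": -0.44},
    {"grip": 60, "travel": [0, 0, 0], "twist": -0.44},
  ],
  force=60,
)

```text
clock: 7.03
tcp_pos: [601.0, 4.7, 193.0]
tool_rot: [-3.133, -0.235, 0.001]
wrist_force: [0.9, 0.5, 0.7]
finger_gap: 65.3
grip_force: 0.0
```

```bash
python3 -c "
from h import *
rep()
print(tubes('wrist'))"
```

```text
t7.03 tcp [601.    4.7 193. ] theta -0.6 psi -0.5 F [0.9 0.5 0.7] M [ 0.007 -0.027 -0.019] gap 65.3 grip 0
tau raw -0.018, about hub if ref=TCP -0.022, flange? v=0.2
(np.float64(37.2), np.float64(0.4), [(np.float64(33.7), 15842), (np.float64(119.7), 224), (np.float64(-148.9), 243), (np.float64(-46.5), 11872)])
```

Request:
send_rows(
  moves=[
    {"grip": 255, "travel": [0, 0, 0], "twist": 0},
    {"grip": 255, "travel": [0, 0, 0], "twist": 0},
    {"grip": 255, "travel": [0, 0, 0], "twist": 0},
    {"grip": 255, "travel": [0, 0, 0], "twist": 0},
    {"grip": 255, "travel": [0, 0, 0], "twist": 0},
  ],
)

```text
clock: 7.5
tcp_pos: [601.0, 5.0, 193.5]
tool_rot: [-3.132, -0.243, -0.0]
wrist_force: [-3.0, 1.3, 3.9]
finger_gap: 36.6
grip_force: 60.6
```

```bash
python3 -c "
from h import *
rep()"
```

```text
t7.50 tcp [601.    5.  193.5] theta -0.3 psi -0.2 F [-3.   1.3  3.9] M [0.425 0.44  0.242] gap 36.6 grip 61
tau raw -0.035, about hub if ref=TCP -0.052, flange? v=0.0
```

Request:
send_rows(
  moves=[
    {"grip": 255, "travel": [0, 0, 0], "twist": 0.04},
    {"grip": 255, "travel": [0, 0, 0], "twist": 0.08},
    {"grip": 255, "travel": [0, 0, 0], "twist": 0.12},
  ],
)

```text
clock: 7.75
tcp_pos: [601.8, 5.4, 193.0]
tool_rot: [3.112, 0.432, 0.004]
wrist_force: [5.2, 6.1, -2.3]
finger_gap: 36.5
grip_force: 80.0
```

```bash
python3 -c "
from h import *
rep()"
```

```text
t7.75 tcp [601.8   5.4 193. ] theta 6.6 psi 5.8 F [ 5.2  6.1 -2.3] M [-0.689 -1.266 -1.178] gap 36.5 grip 80
tau raw -0.580, about hub if ref=TCP -0.633, flange? v=0.5
```

Request:
send_rows(
  moves=[
    {"grip": 255, "travel": [0, 0, 0], "twist": -0.04},
    {"grip": 255, "travel": [0, 0, 0], "twist": -0.08},
    {"grip": 255, "travel": [0, 0, 0], "twist": -0.12},
  ],
)

```text
clock: 8.0
tcp_pos: [600.9, 5.0, 193.3]
tool_rot: [-3.132, -0.24, 0.0]
wrist_force: [-0.7, -0.0, 1.6]
finger_gap: 36.5
grip_force: 63.2
```

```bash
python3 -c "
from h import *
rep()"
```

```text
t8.00 tcp [600.9   5.  193.3] theta -0.4 psi -0.3 F [-0.7 -0.   1.6] M [1.231 0.412 1.084] gap 36.5 grip 63
tau raw 0.298, about hub if ref=TCP 0.297, flange? v=0.5
```

Request:
send_rows(
  moves=[
    {"grip": 255, "travel": [0, 0, 0], "twist": -0.04},
    {"grip": 255, "travel": [0, 0, 0], "twist": -0.08},
    {"grip": 255, "travel": [0, 0, 0], "twist": -0.12},
  ],
)

```text
clock: 8.25
tcp_pos: [601.2, 4.9, 193.4]
tool_rot: [-3.14, -0.053, -0.001]
wrist_force: [1.3, -5.3, 2.1]
finger_gap: 36.6
grip_force: 83.2
```

```bash
python3 -c "
from h import *
rep()"
```

```text
t8.25 tcp [601.2   4.9 193.4] theta -7.2 psi -6.3 F [ 1.3 -5.3  2.1] M [2.478 0.105 2.341] gap 36.6 grip 83
tau raw 0.795, about hub if ref=TCP 0.848, flange? v=0.5
```

Request:
send_rows(
  moves=[
    {"grip": 255, "travel": [0, 0, 0], "twist": 0.06},
    {"grip": 255, "travel": [0, 0, 0], "twist": 0.11},
    {"grip": 255, "travel": [0, 0, 0], "twist": 0.11},
    {"grip": 255, "travel": [0, 0, 0], "twist": 0.11},
  ],
)

```text
clock: 8.58
tcp_pos: [601.4, 4.9, 193.0]
tool_rot: [3.133, 0.227, 0.002]
wrist_force: [4.5, 2.6, -2.7]
finger_gap: 36.4
grip_force: 64.7
```

```bash
python3 -c "
from h import *
rep()"
```

```text
t8.58 tcp [601.4   4.9 193. ] theta -0.9 psi -0.7 F [ 4.5  2.6 -2.7] M [-0.048 -1.057  0.103] gap 36.4 grip 65
tau raw 0.197, about hub if ref=TCP 0.178, flange? v=0.0
```

Request:
send_rows(
  moves=[
    {"grip": 255, "travel": [0, 0.2, 0], "twist": 0},
    {"grip": 255, "travel": [0, 0.2, 0], "twist": 0},
    {"grip": 255, "travel": [0, 0.2, 0], "twist": 0},
  ],
)

```text
clock: 8.83
tcp_pos: [601.4, 5.0, 193.1]
tool_rot: [3.131, 0.225, 0.001]
wrist_force: [4.9, -12.1, -3.8]
finger_gap: 36.3
grip_force: 65.0
```

```bash
python3 -c "
from h import *
rep()"
```

```text
t8.83 tcp [601.4   5.  193.1] theta -0.9 psi -0.8 F [  4.9 -12.1  -3.8] M [-1.86  -1.016  0.319] gap 36.3 grip 65
tau raw 1.275, about hub if ref=TCP 1.400, flange? v=0.0
```

Request:
send_rows(
  moves=[
    {"grip": 255, "travel": [0, -0.4, 0], "twist": 0},
    {"grip": 255, "travel": [0, -0.4, 0], "twist": 0},
    {"grip": 255, "travel": [0, -0.4, 0], "twist": 0},
  ],
)

```text
clock: 9.08
tcp_pos: [601.4, 4.9, 193.1]
tool_rot: [-3.13, -0.227, -0.002]
wrist_force: [5.7, 16.5, -2.9]
finger_gap: 36.6
grip_force: 64.8
```

```bash
python3 -c "
from h import *
rep()"
```

```text
t9.08 tcp [601.4   4.9 193.1] theta -0.8 psi -0.7 F [ 5.7 16.5 -2.9] M [ 1.924 -1.166 -0.2  ] gap 36.6 grip 65
tau raw -1.030, about hub if ref=TCP -1.185, flange? v=0.0
```

Request:
send_rows(
  moves=[
    {"grip": 255, "travel": [0.2, 0.2, 0], "twist": 0},
    {"grip": 255, "travel": [0.2, 0.2, 0], "twist": 0},
    {"grip": 255, "travel": [0.2, 0.2, 0], "twist": 0},
  ],
)

```text
clock: 9.33
tcp_pos: [601.4, 5.0, 193.0]
tool_rot: [-3.133, -0.226, 0.007]
wrist_force: [-16.0, 1.4, 5.3]
finger_gap: 36.3
grip_force: 65.7
```

```bash
python3 -c "
from h import *
rep()"
```

```text
t9.33 tcp [601.4   5.  193. ] theta -0.9 psi -0.8 F [-16.    1.4   5.3] M [-0.118  2.134  0.02 ] gap 36.3 grip 66
tau raw -0.094, about hub if ref=TCP -0.127, flange? v=0.0
```

Request:
send_rows(
  moves=[
    {"grip": 60, "travel": [-0.15, 0, 0], "twist": 0},
    {"grip": 60, "travel": [-0.15, 0, 0], "twist": 0},
    {"grip": 60, "travel": [-0.15, 0, 0], "twist": -0.1},
    {"grip": 60, "travel": [-0.15, 0, 0], "twist": -0.22},
    {"grip": 60, "travel": [-0.15, 0, 0], "twist": -0.34},
    {"grip": 60, "travel": [-0.15, 0, 0], "twist": -0.42},
    {"grip": 255, "travel": [-0.15, 0, 0], "twist": -0.42},
    {"grip": 255, "travel": [-0.15, 0, 0], "twist": -0.42},
    {"grip": 255, "travel": [-0.15, 0, 0], "twist": -0.42},
    {"grip": 255, "travel": [-0.15, 0, 0], "twist": -0.42},
    {"grip": 255, "travel": [-0.15, 0, 0], "twist": -0.42},
    {"grip": 255, "travel": [-0.15, 0, 0], "twist": -0.31},
    {"grip": 255, "travel": [-0.15, 0, 0], "twist": -0.2},
    {"grip": 255, "travel": [-0.15, 0, 0], "twist": -0.09},
    {"grip": 255, "travel": [-0.15, 0, 0], "twist": 0.02},
    {"grip": 255, "travel": [-0.15, 0, 0], "twist": 0.13},
    {"grip": 255, "travel": [-0.15, 0, 0], "twist": 0.24},
    {"grip": 255, "travel": [-0.15, 0, 0], "twist": 0.35},
    {"grip": 255, "travel": [-0.15, 0, 0], "twist": 0.44},
  ],
  force=70,
)

```text
clock: 10.92
tcp_pos: [600.4, 4.9, 196.1]
tool_rot: [3.004, 0.915, -0.002]
wrist_force: [-35.8, 10.7, 27.4]
finger_gap: 36.3
grip_force: 172.3
```

Request:
send_rows(
  moves=[
    {"grip": 60, "travel": [0, 0, 0], "twist": 0},
    {"grip": 60, "travel": [0, 0, 0], "twist": 0},
    {"grip": 60, "travel": [0, 0, 0], "twist": -0.1},
    {"grip": 60, "travel": [0, 0, 0], "twist": -0.22},
    {"grip": 60, "travel": [0, 0, 0], "twist": -0.34},
    {"grip": 60, "travel": [0, 0, 0], "twist": -0.43},
    {"grip": 60, "travel": [0, 0, 0], "twist": -0.43},
  ],
  force=60,
)

```text
clock: 11.5
tcp_pos: [601.5, 4.8, 193.0]
tool_rot: [-3.133, -0.237, 0.0]
wrist_force: [0.1, -0.1, -0.1]
finger_gap: 65.5
grip_force: 0.0
```

```bash
cat >> h.py <<'E'
def rep(L=.165):
    s=manip.get_state();M=s["moment"]-np.array([.007,-.027,-.019]);F=s["wrist_force"];t=s["tcp_pos"]
    r=R.from_rotvec(s["tool_rot"]).as_matrix();yaw=np.degrees(np.arctan2(r[1,0],r[0,0]))
    f=lambda L:N@(M+np.cross((t-HUB)/1e3+[0,0,L],F))
    print("t%.2f"%s["clock"],t.round(1),"theta %.1f"%(yaw-9.15),"F",F.round(1),"tau(.15,.165,.18) %.3f %.3f %.3f"%(f(.15),f(.165),f(.18)),"grip %.0f"%s["grip_force"])
E
python3 -c "
from h import *
rep()
print(tubes('wrist'),tubes('top'))"
```

```text
t11.50 [601.5   4.8 193. ] theta -0.5 F [ 0.1 -0.1 -0.1] tau(.15,.165,.18) 0.038 0.037 0.037 grip 0
(np.float64(-9.7), np.float64(0.35), [(np.float64(-9.3), 19586), (np.float64(73.0), 6545), (np.float64(165.2), 1072), (np.float64(-95.4), 3600)]) (np.float64(-11.6), np.float64(0.63), [(np.float64(-10.7), 101), (np.float64(76.4), 143), (np.float64(168.4), 0), (np.float64(-100.2), 161)])
```

Request:
send_rows(
  moves=[
    {"grip": 255, "travel": [0, 0, 0], "twist": 0},
    {"grip": 255, "travel": [0, 0, 0], "twist": 0},
    {"grip": 255, "travel": [0, 0, 0], "twist": 0},
    {"grip": 255, "travel": [0, 0, 0], "twist": 0},
    {"grip": 255, "travel": [0, 0, 0], "twist": 0.04},
    {"grip": 255, "travel": [0, 0, 0], "twist": 0.07},
    {"grip": 255, "travel": [0, 0, 0], "twist": 0.1},
  ],
  force=60,
)

```text
clock: 12.18
tcp_pos: [601.8, 5.2, 193.4]
tool_rot: [3.116, 0.4, 0.002]
wrist_force: [0.3, 9.6, 0.2]
finger_gap: 36.6
grip_force: 75.6
```

```bash
python3 -c "
from h import *
rep()"
```

```text
t12.18 [601.8   5.2 193.4] theta 5.5 F [0.3 9.6 0.2] tau(.15,.165,.18) -0.256 -0.185 -0.114 grip 76
```

Request:
send_rows(
  moves=[
    {"grip": 255, "travel": [0, 0, 0], "twist": -0.04},
    {"grip": 255, "travel": [0, 0, 0], "twist": -0.07},
    {"grip": 255, "travel": [0, 0, 0], "twist": -0.1},
  ],
)

```text
clock: 12.43
tcp_pos: [601.4, 5.1, 193.5]
tool_rot: [-3.132, -0.241, 0.0]
wrist_force: [-4.3, 1.5, 6.6]
finger_gap: 36.3
grip_force: 63.4
```

```bash
python3 -c "
from h import *
rep()"
```

```text
t12.43 [601.4   5.1 193.5] theta -0.3 F [-4.3  1.5  6.6] tau(.15,.165,.18) 0.140 0.156 0.172 grip 63
```

Request:
send_rows(
  moves=[
    {"grip": 255, "travel": [0, 0, 0], "twist": -0.04},
    {"grip": 255, "travel": [0, 0, 0], "twist": -0.07},
    {"grip": 255, "travel": [0, 0, 0], "twist": -0.1},
  ],
)

```text
clock: 12.68
tcp_pos: [601.9, 5.0, 193.4]
tool_rot: [-3.14, -0.086, -0.002]
wrist_force: [3.1, -4.7, 0.9]
finger_gap: 36.6
grip_force: 77.7
```

```bash
python3 -c "
from h import *
rep()"
```

```text
t12.68 [601.9   5.  193.4] theta -6.0 F [ 3.1 -4.7  0.9] tau(.15,.165,.18) 0.418 0.379 0.341 grip 78
```

Request:
send_rows(
  moves=[
    {"grip": 255, "travel": [0, 0, 0], "twist": 0.04},
    {"grip": 255, "travel": [0, 0, 0], "twist": 0.07},
    {"grip": 255, "travel": [0, 0, 0], "twist": 0.1},
  ],
)

```text
clock: 12.93
tcp_pos: [601.6, 5.0, 193.5]
tool_rot: [-3.132, -0.245, -0.001]
wrist_force: [-19.1, 3.3, 10.7]
finger_gap: 36.6
grip_force: 64.1
```

```bash
python3 -c "
from h import *
rep()"
```

```text
t12.93 [601.6   5.  193.5] theta -0.2 F [-19.1   3.3  10.7] tau(.15,.165,.18) 0.227 0.274 0.322 grip 64
```

```bash
cat >> h.py <<'E'
def log(sg,A0=None,th0=None):
    import json
    s=manip.get_state();r=R.from_rotvec(s["tool_rot"]).as_matrix();th=np.arctan2(r[1,0],r[0,0])-np.radians(9.15)
    psi=np.degrees(np.arctan2(np.sin(th)*.866,np.cos(th)))
    d=dict(t=s["clock"],sg=sg,A0=A0,psi=psi,F=s["wrist_force"].tolist(),M=s["moment"].tolist(),p=s["tcp_pos"].tolist())
    open("log.jsonl","a").write(json.dumps(d)+"\n");rep()
E
python3 -c "
from h import *
print(tubes('wrist'))
log(0,80)"
```

```text
(np.float64(-9.2), np.float64(0.36), [(np.float64(-8.6), 19344), (np.float64(73.8), 6384), (np.float64(166.8), 1045), (np.float64(-94.8), 3887)])
t12.98 [601.5   5.  193.5] theta -0.1 F [-1.7  2.7  3.4] tau(.15,.165,.18) 0.206 0.228 0.250 grip 63
```

Request:
send_rows(
  moves=[
    {"grip": 255, "travel": [0, 0, 0], "twist": 0.065},
    {"grip": 255, "travel": [0, 0, 0], "twist": 0.13},
    {"grip": 255, "travel": [0, 0, 0], "twist": 0.195},
  ],
)

```text
clock: 13.23
tcp_pos: [601.9, 5.5, 193.5]
tool_rot: [3.093, 0.549, 0.003]
wrist_force: [-46.4, 6.4, 32.7]
finger_gap: 36.3
grip_force: 103.2
```

```bash
python3 -c "
from h import *
log(1,80)"
```

```text
t13.23 [601.9   5.5 193.5] theta 11.0 F [-46.4   6.4  32.7] tau(.15,.165,.18) 0.302 0.404 0.506 grip 103
```

Request:
send_rows(
  moves=[
    {"grip": 255, "travel": [0, 0, 0], "twist": 0.065},
    {"grip": 255, "travel": [0, 0, 0], "twist": 0.13},
    {"grip": 255, "travel": [0, 0, 0], "twist": 0.195},
  ],
)

```text
clock: 13.48
tcp_pos: [600.9, 5.2, 194.8]
tool_rot: [3.024, 0.846, -0.001]
wrist_force: [-38.4, 7.1, 68.8]
finger_gap: 36.8
grip_force: 158.1
```

```bash
python3 -c "
from h import *
log(1,80)"
```

```text
t13.48 [600.9   5.2 194.8] theta 22.1 F [-38.4   7.1  68.8] tau(.15,.165,.18) -0.507 -0.409 -0.310 grip 158
```

Request:
send_rows(
  moves=[
    {"grip": 255, "travel": [0, 0, 0], "twist": -0.065},
    {"grip": 255, "travel": [0, 0, 0], "twist": -0.13},
    {"grip": 255, "travel": [0, 0, 0], "twist": -0.195},
  ],
)

```text
clock: 13.73
tcp_pos: [599.7, 4.8, 196.1]
tool_rot: [3.095, 0.54, -0.004]
wrist_force: [-18.2, 7.6, 8.6]
finger_gap: 36.4
grip_force: 84.9
```

```bash
python3 -c "
from h import *
log(-1,80)"
```

```text
t13.73 [599.7   4.8 196.1] theta 10.6 F [-18.2   7.6   8.6] tau(.15,.165,.18) -0.310 -0.232 -0.154 grip 85
```

Request:
send_rows(
  moves=[
    {"grip": 255, "travel": [0, 0, 0], "twist": -0.065},
    {"grip": 255, "travel": [0, 0, 0], "twist": -0.13},
    {"grip": 255, "travel": [0, 0, 0], "twist": -0.195},
  ],
)

```text
clock: 13.98
tcp_pos: [602.9, 5.3, 195.1]
tool_rot: [3.132, 0.238, 0.009]
wrist_force: [6.3, 0.9, 7.8]
finger_gap: 36.7
grip_force: 61.3
```

```bash
python3 -c "
from h import *
log(-1,80)"
```

```text
t13.98 [602.9   5.3 195.1] theta -0.5 F [6.3 0.9 7.8] tau(.15,.165,.18) 0.456 0.455 0.455 grip 61
```

Request:
send_rows(
  moves=[
    {"grip": 255, "travel": [0, 0, 0], "twist": -0.065},
    {"grip": 255, "travel": [0, 0, 0], "twist": -0.13},
    {"grip": 255, "travel": [0, 0, 0], "twist": -0.195},
  ],
)

```text
clock: 14.23
tcp_pos: [602.8, 4.7, 195.5]
tool_rot: [-3.141, 0.067, -0.008]
wrist_force: [2.4, -6.5, 14.7]
finger_gap: 37.0
grip_force: 99.3
```

```bash
python3 -c "
from h import *
log(-1,80)"
```

```text
t14.23 [602.8   4.7 195.5] theta -11.6 F [ 2.4 -6.5 14.7] tau(.15,.165,.18) 0.480 0.429 0.378 grip 99
```

Request:
send_rows(
  moves=[
    {"grip": 255, "travel": [0, 0, 0], "twist": -0.065},
    {"grip": 255, "travel": [0, 0, 0], "twist": -0.13},
    {"grip": 255, "travel": [0, 0, 0], "twist": -0.195},
  ],
)

```text
clock: 14.48
tcp_pos: [601.0, 4.6, 196.8]
tool_rot: [-3.119, 0.373, -0.002]
wrist_force: [-24.5, -7.7, 33.7]
finger_gap: 36.5
grip_force: 145.6
```

```bash
python3 -c "
from h import *
log(-1,80)
print(tubes('wrist'))"
```

```text
t14.48 [601.    4.6 196.8] theta -22.8 F [-24.5  -7.7  33.7] tau(.15,.165,.18) 0.385 0.357 0.329 grip 146
(np.float64(-14.1), np.float64(0.37), [(np.float64(-13.9), 18256), (np.float64(70.4), 4978), (np.float64(166.9), 1228), (np.float64(-98.2), 4384)])
```

Request:
send_rows(
  moves=[
    {"grip": 255, "travel": [0, 0, 0], "twist": 0.065},
    {"grip": 255, "travel": [0, 0, 0], "twist": 0.13},
    {"grip": 255, "travel": [0, 0, 0], "twist": 0.195},
  ],
)

```text
clock: 14.78
tcp_pos: [601.9, 4.7, 195.3]
tool_rot: [-3.141, 0.059, -0.005]
wrist_force: [1.8, -5.8, 3.8]
finger_gap: 36.2
grip_force: 96.2
```

```bash
python3 -c "
from h import *
log(1,80)"
```

```text
t14.78 [601.9   4.7 195.3] theta -11.3 F [ 1.8 -5.8  3.8] tau(.15,.165,.18) -0.227 -0.272 -0.317 grip 96
```

Request:
send_rows(
  moves=[
    {"grip": 255, "travel": [0, 0, 0], "twist": 0.065},
    {"grip": 255, "travel": [0, 0, 0], "twist": 0.13},
    {"grip": 255, "travel": [0, 0, 0], "twist": 0.195},
  ],
)

```text
clock: 15.03
tcp_pos: [603.1, 5.2, 194.2]
tool_rot: [-3.132, -0.246, -0.009]
wrist_force: [10.1, 6.7, 1.1]
finger_gap: 36.5
grip_force: 62.9
```

```bash
python3 -c "
from h import *
log(1,80)"
```

```text
t15.03 [603.1   5.2 194.2] theta -0.1 F [10.1  6.7  1.1] tau(.15,.165,.18) -0.285 -0.247 -0.209 grip 63
```

Request:
send_rows(
  moves=[
    {"grip": 255, "travel": [0, 0, 0], "twist": 0.065},
    {"grip": 255, "travel": [0, 0, 0], "twist": 0.13},
    {"grip": 255, "travel": [0, 0, 0], "twist": 0.195},
  ],
)

```text
clock: 15.28
tcp_pos: [603.3, 5.9, 194.0]
tool_rot: [3.093, 0.549, 0.01]
wrist_force: [-10.4, 16.7, 41.5]
finger_gap: 36.6
grip_force: 107.7
```

```bash
python3 -c "
from h import *
log(1,80)"
```

```text
t15.28 [603.3   5.9 194. ] theta 11.0 F [-10.4  16.7  41.5] tau(.15,.165,.18) -0.336 -0.200 -0.064 grip 108
```

Request:
send_rows(
  moves=[
    {"grip": 255, "travel": [0, 0, 0], "twist": 0.065},
    {"grip": 255, "travel": [0, 0, 0], "twist": 0.13},
    {"grip": 255, "travel": [0, 0, 0], "twist": 0.195},
  ],
)

```text
clock: 15.53
tcp_pos: [602.2, 5.8, 195.2]
tool_rot: [3.024, 0.846, 0.006]
wrist_force: [-12.2, 19.4, 12.3]
finger_gap: 36.2
grip_force: 159.2
```

```bash
python3 -c "
from h import *
log(1,80)
print(tubes('wrist'))"
```

```text
t15.53 [602.2   5.8 195.2] theta 22.1 F [-12.2  19.4  12.3] tau(.15,.165,.18) -0.455 -0.297 -0.139 grip 159
(np.float64(19.5), np.float64(0.37), [(np.float64(19.1), 17968), (np.float64(104.2), 3888), (np.float64(-160.4), 968), (np.float64(-64.4), 6201)])
```

Request:
send_rows(
  moves=[
    {"grip": 60, "travel": [-0.05, 0, 0], "twist": 0},
    {"grip": 60, "travel": [-0.05, 0, 0], "twist": 0},
    {"grip": 60, "travel": [-0.05, 0, 0], "twist": -0.12},
    {"grip": 60, "travel": [-0.05, 0, 0], "twist": -0.24},
    {"grip": 60, "travel": [-0.05, 0, 0], "twist": -0.36},
    {"grip": 60, "travel": [-0.05, 0, 0], "twist": -0.48},
    {"grip": 60, "travel": [-0.05, 0, 0], "twist": -0.6},
    {"grip": 60, "travel": [-0.05, 0, 0], "twist": -0.72},
    {"grip": 60, "travel": [-0.05, 0, 0], "twist": -0.82},
    {"grip": 255, "travel": [-0.05, 0, 0], "twist": -0.82},
    {"grip": 255, "travel": [-0.05, 0, 0], "twist": -0.82},
    {"grip": 255, "travel": [-0.05, 0, 0], "twist": -0.82},
    {"grip": 255, "travel": [-0.05, 0, 0], "twist": -0.82},
    {"grip": 255, "travel": [-0.05, 0, 0], "twist": -0.75},
    {"grip": 255, "travel": [-0.05, 0, 0], "twist": -0.67},
    {"grip": 255, "travel": [-0.05, 0, 0], "twist": -0.59},
  ],
  force=50,
)

```text
clock: 16.92
tcp_pos: [601.4, 4.7, 193.6]
tool_rot: [3.141, -0.063, 0.003]
wrist_force: [0.7, -1.1, 4.8]
finger_gap: 38.0
grip_force: 48.4
```

```bash
python3 -c "
from h import *
log(1,131)"
```

```text
t16.92 [601.4   4.7 193.6] theta -11.5 F [ 0.7 -1.1  4.8] tau(.15,.165,.18) -0.423 -0.433 -0.442 grip 48
```

Request:
send_rows(
  moves=[
    {"grip": 255, "travel": [0, 0, 0], "twist": 0.08},
    {"grip": 255, "travel": [0, 0, 0], "twist": 0.16},
  ],
)

```text
clock: 17.08
tcp_pos: [602.0, 5.0, 193.5]
tool_rot: [-3.136, -0.188, -0.005]
wrist_force: [13.6, 4.3, -5.8]
finger_gap: 36.4
grip_force: 50.7
```

```bash
python3 -c "
from h import *
log(1,131)"
```

```text
t17.08 [602.    5.  193.5] theta -2.3 F [13.6  4.3 -5.8] tau(.15,.165,.18) -0.405 -0.390 -0.374 grip 51
```

Request:
send_rows(
  moves=[
    {"grip": 255, "travel": [0, 0, 0], "twist": 0.08},
    {"grip": 255, "travel": [0, 0, 0], "twist": 0.16},
  ],
)

```text
clock: 17.25
tcp_pos: [602.6, 5.5, 193.3]
tool_rot: [3.111, 0.437, 0.008]
wrist_force: [10.1, 8.7, -1.9]
finger_gap: 36.7
grip_force: 73.4
```

```bash
python3 -c "
from h import *
log(1,131)"
```

```text
t17.25 [602.6   5.5 193.3] theta 6.8 F [10.1  8.7 -1.9] tau(.15,.165,.18) -0.553 -0.500 -0.447 grip 73
```

Request:
send_rows(
  moves=[
    {"grip": 255, "travel": [0, 0, 0], "twist": 0.08},
    {"grip": 255, "travel": [0, 0, 0], "twist": 0.16},
  ],
)

```text
clock: 17.42
tcp_pos: [601.4, 5.5, 194.3]
tool_rot: [3.066, 0.684, 0.003]
wrist_force: [-65.2, 3.0, 57.0]
finger_gap: 36.6
grip_force: 119.4
```

```bash
python3 -c "
from h import *
log(1,131)"
```

```text
t17.42 [601.4   5.5 194.3] theta 16.0 F [-65.2   3.   57. ] tau(.15,.165,.18) 0.313 0.413 0.513 grip 119
```

Request:
send_rows(
  moves=[
    {"grip": 255, "travel": [0, 0, 0], "twist": 0.08},
    {"grip": 255, "travel": [0, 0, 0], "twist": 0.16},
  ],
)

```text
clock: 17.58
tcp_pos: [600.5, 4.9, 195.4]
tool_rot: [3.001, 0.926, -0.0]
wrist_force: [-24.4, 9.9, 22.0]
finger_gap: 37.0
grip_force: 160.2
```

```bash
python3 -c "
from h import *
log(1,131)
print(tubes('wrist'))"
```

```text
t17.58 [600.5   4.9 195.4] theta 25.1 F [-24.4   9.9  22. ] tau(.15,.165,.18) -0.413 -0.311 -0.209 grip 160
(np.float64(-37.1), np.float64(0.43), [(np.float64(-29.9), 10542), (np.float64(50.0), 13200), (np.float64(137.0), 1623), (np.float64(-119.6), 128)])
```

Request:
send_rows(
  moves=[
    {"grip": 60, "travel": [0, 0, 0], "twist": 0},
    {"grip": 60, "travel": [0, 0, 0], "twist": 0},
    {"grip": 60, "travel": [0, 0, 0], "twist": -0.12},
    {"grip": 60, "travel": [0, 0, 0], "twist": -0.24},
    {"grip": 60, "travel": [0, 0, 0], "twist": -0.36},
    {"grip": 60, "travel": [0, 0, 0], "twist": -0.48},
    {"grip": 60, "travel": [0, 0, 0], "twist": -0.6},
    {"grip": 60, "travel": [0, 0, 0], "twist": -0.72},
    {"grip": 60, "travel": [0, 0, 0], "twist": -0.84},
    {"grip": 255, "travel": [0, 0, 0], "twist": -0.84},
    {"grip": 255, "travel": [0, 0, 0], "twist": -0.84},
    {"grip": 255, "travel": [0, 0, 0], "twist": -0.84},
    {"grip": 255, "travel": [0, 0, 0], "twist": -0.84},
    {"grip": 255, "travel": [0, 0, 0], "twist": -0.78},
    {"grip": 255, "travel": [0, 0, 0], "twist": -0.7},
    {"grip": 255, "travel": [0, 0, 0], "twist": -0.62},
  ],
)

```text
clock: 18.97
tcp_pos: [601.4, 4.8, 193.5]
tool_rot: [-3.141, 0.031, -0.002]
wrist_force: [2.0, -1.3, 0.3]
finger_gap: 38.0
grip_force: 49.3
```

```bash
python3 -c "
from h import *
log(1,170)"
```

```text
t18.97 [601.4   4.8 193.5] theta -10.3 F [ 2.  -1.3  0.3] tau(.15,.165,.18) -0.459 -0.471 -0.484 grip 49
```

Request:
send_rows(
  moves=[
    {"grip": 255, "travel": [0, 0, 0], "twist": 0.08},
    {"grip": 255, "travel": [0, 0, 0], "twist": 0.16},
  ],
)

```text
clock: 19.13
tcp_pos: [602.1, 5.1, 193.5]
tool_rot: [-3.134, -0.22, -0.006]
wrist_force: [11.0, 3.8, -2.1]
finger_gap: 37.0
grip_force: 51.0
```

```bash
python3 -c "
from h import *
log(1,170)"
```

```text
t19.13 [602.1   5.1 193.5] theta -1.1 F [11.   3.8 -2.1] tau(.15,.165,.18) -0.554 -0.539 -0.524 grip 51
```

Request:
send_rows(
  moves=[
    {"grip": 255, "travel": [0, 0, 0], "twist": 0.08},
    {"grip": 255, "travel": [0, 0, 0], "twist": 0.16},
  ],
)

```text
clock: 19.3
tcp_pos: [602.2, 5.4, 193.6]
tool_rot: [3.106, 0.469, 0.006]
wrist_force: [7.5, 11.3, 3.3]
finger_gap: 36.4
grip_force: 80.8
```

```bash
python3 -c "
from h import *
log(1,170)"
```

```text
t19.30 [602.2   5.4 193.6] theta 8.0 F [ 7.5 11.3  3.3] tau(.15,.165,.18) -0.543 -0.469 -0.394 grip 81
```

Request:
send_rows(
  moves=[
    {"grip": 255, "travel": [0, 0, 0], "twist": 0.08},
    {"grip": 255, "travel": [0, 0, 0], "twist": 0.16},
  ],
)

```text
clock: 19.47
tcp_pos: [600.5, 5.2, 194.9]
tool_rot: [3.058, 0.715, -0.001]
wrist_force: [-46.1, -0.7, 48.2]
finger_gap: 36.6
grip_force: 118.4
```

```bash
python3 -c "
from h import *
log(1,170)"
```

```text
t19.47 [600.5   5.2 194.9] theta 17.2 F [-46.1  -0.7  48.2] tau(.15,.165,.18) -0.060 -0.010 0.040 grip 118
```

Request:
send_rows(
  moves=[
    {"grip": 255, "travel": [0, 0, 0], "twist": 0.08},
    {"grip": 255, "travel": [0, 0, 0], "twist": 0.16},
  ],
)

```text
clock: 19.63
tcp_pos: [600.0, 4.6, 195.7]
tool_rot: [2.991, 0.956, -0.002]
wrist_force: [-31.3, 6.9, 24.2]
finger_gap: 36.7
grip_force: 163.7
```

```bash
python3 -c "
from h import *
log(1,170)
print(tubes('wrist'))"
```

```text
t19.63 [600.    4.6 195.7] theta 26.3 F [-31.3   6.9  24.2] tau(.15,.165,.18) -0.522 -0.434 -0.346 grip 164
(np.float64(-1.8), np.float64(0.35), [(np.float64(-1.0), 18946), (np.float64(80.2), 7002), (np.float64(-177.1), 233), (np.float64(-87.0), 422)])
```

Request:
send_rows(
  moves=[
    {"grip": 60, "travel": [0, 0, 0], "twist": 0},
    {"grip": 60, "travel": [0, 0, 0], "twist": 0},
    {"grip": 60, "travel": [0, 0, 0], "twist": -0.12},
    {"grip": 60, "travel": [0, 0, 0], "twist": -0.24},
    {"grip": 60, "travel": [0, 0, 0], "twist": -0.36},
    {"grip": 60, "travel": [0, 0, 0], "twist": -0.48},
    {"grip": 60, "travel": [0, 0, 0], "twist": -0.6},
    {"grip": 60, "travel": [0, 0, 0], "twist": -0.72},
    {"grip": 60, "travel": [0, 0, 0], "twist": -0.84},
    {"grip": 255, "travel": [0, 0, 0], "twist": -0.86},
    {"grip": 255, "travel": [0, 0, 0], "twist": -0.86},
    {"grip": 255, "travel": [0, 0, 0], "twist": -0.86},
    {"grip": 255, "travel": [0, 0, 0], "twist": -0.86},
    {"grip": 255, "travel": [0, 0, 0], "twist": -0.78},
    {"grip": 255, "travel": [0, 0, 0], "twist": -0.7},
    {"grip": 255, "travel": [0, 0, 0], "twist": -0.62},
  ],
)

```text
clock: 21.02
tcp_pos: [601.3, 4.7, 193.5]
tool_rot: [-3.142, -0.0, -0.002]
wrist_force: [1.0, -0.4, 4.4]
finger_gap: 37.6
grip_force: 48.4
```

```bash
python3 -c "
from h import *
log(1,200)"
```

```text
t21.02 [601.3   4.7 193.5] theta -9.1 F [ 1.  -0.4  4.4] tau(.15,.165,.18) -0.334 -0.339 -0.343 grip 48
```

Request:
send_rows(
  moves=[
    {"grip": 255, "travel": [0, 0, 0], "twist": 0.08},
    {"grip": 255, "travel": [0, 0, 0], "twist": 0.16},
  ],
)

```text
clock: 21.18
tcp_pos: [601.8, 5.1, 193.6]
tool_rot: [-3.131, -0.251, -0.004]
wrist_force: [16.7, 6.5, -9.5]
finger_gap: 36.7
grip_force: 51.1
```

```bash
python3 -c "
from h import *
log(1,200)"
```

```text
t21.18 [601.8   5.1 193.6] theta 0.0 F [16.7  6.5 -9.5] tau(.15,.165,.18) -0.372 -0.343 -0.315 grip 51
```

Request:
send_rows(
  moves=[
    {"grip": 255, "travel": [0, 0, 0], "twist": 0.08},
    {"grip": 255, "travel": [0, 0, 0], "twist": 0.16},
  ],
)

```text
clock: 21.35
tcp_pos: [601.9, 5.4, 193.8]
tool_rot: [3.101, 0.5, 0.005]
wrist_force: [3.0, 12.0, 2.9]
finger_gap: 36.9
grip_force: 84.8
```

```bash
python3 -c "
from h import *
log(1,200)"
```

```text
t21.35 [601.9   5.4 193.8] theta 9.2 F [ 3.  12.   2.9] tau(.15,.165,.18) -0.423 -0.338 -0.253 grip 85
```

Request:
send_rows(
  moves=[
    {"grip": 255, "travel": [0, 0, 0], "twist": 0.08},
    {"grip": 255, "travel": [0, 0, 0], "twist": 0.16},
    {"grip": 255, "travel": [0, 0, 0], "twist": 0.24},
    {"grip": 255, "travel": [0, 0, 0], "twist": 0.32},
  ],
)

```text
clock: 21.68
tcp_pos: [598.9, 4.1, 196.3]
tool_rot: [2.982, 0.987, -0.007]
wrist_force: [-41.0, -1.5, 36.3]
finger_gap: 36.6
grip_force: 156.1
```

```bash
python3 -c "
from h import *
rep();print(tubes('wrist'))"
```

```text
t21.68 [598.9   4.1 196.3] theta 27.5 F [-41.   -1.5  36.3] tau(.15,.165,.18) -0.428 -0.390 -0.352 grip 156
(np.float64(24.3), np.float64(0.38), [(np.float64(23.8), 17487), (np.float64(109.0), 3665), (np.float64(-155.2), 1106), (np.float64(-59.5), 6705)])
```

Request:
send_rows(
  moves=[
    {"grip": 60, "travel": [0, 0, 0], "twist": 0},
    {"grip": 60, "travel": [0, 0, 0], "twist": 0},
    {"grip": 60, "travel": [0, 0, 0], "twist": -0.12},
    {"grip": 60, "travel": [0, 0, 0], "twist": -0.24},
    {"grip": 60, "travel": [0, 0, 0], "twist": -0.36},
    {"grip": 60, "travel": [0, 0, 0], "twist": -0.48},
    {"grip": 60, "travel": [0, 0, 0], "twist": -0.6},
    {"grip": 60, "travel": [0, 0, 0], "twist": -0.72},
    {"grip": 60, "travel": [0, 0, 0], "twist": -0.84},
    {"grip": 255, "travel": [0, 0, 0], "twist": -0.86},
    {"grip": 255, "travel": [0, 0, 0], "twist": -0.86},
    {"grip": 255, "travel": [0, 0, 0], "twist": -0.86},
    {"grip": 255, "travel": [0, 0, 0], "twist": -0.86},
    {"grip": 255, "travel": [0, 0, 0], "twist": -0.78},
    {"grip": 255, "travel": [0, 0, 0], "twist": -0.7},
    {"grip": 255, "travel": [0, 0, 0], "twist": -0.62},
  ],
)

```text
clock: 23.07
tcp_pos: [601.2, 4.8, 193.5]
tool_rot: [-3.141, -0.032, -0.002]
wrist_force: [-19.5, 1.9, 20.6]
finger_gap: 37.3
grip_force: 49.2
```

```bash
python3 -c "
from h import *
log(1,235)"
```

```text
t23.07 [601.2   4.8 193.5] theta -8.0 F [-19.5   1.9  20.6] tau(.15,.165,.18) 0.102 0.140 0.177 grip 49
```

Request:
send_rows(
  moves=[
    {"grip": 255, "travel": [0, 0, 0], "twist": 0.08},
    {"grip": 255, "travel": [0, 0, 0], "twist": 0.16},
  ],
)

```text
clock: 23.23
tcp_pos: [601.0, 5.0, 193.7]
tool_rot: [-3.129, -0.282, -0.001]
wrist_force: [2.2, 6.0, -0.8]
finger_gap: 36.4
grip_force: 51.4
```

```bash
python3 -c "
from h import *
log(1,235)"
```

```text
t23.23 [601.    5.  193.7] theta 1.2 F [ 2.2  6.  -0.8] tau(.15,.165,.18) -0.459 -0.417 -0.375 grip 51
```

Request:
send_rows(
  moves=[
    {"grip": 255, "travel": [0, 0, 0], "twist": 0.08},
    {"grip": 255, "travel": [0, 0, 0], "twist": 0.16},
  ],
)

```text
clock: 23.4
tcp_pos: [601.4, 5.4, 193.9]
tool_rot: [3.096, 0.531, 0.003]
wrist_force: [-21.9, 5.6, 23.6]
finger_gap: 37.0
grip_force: 87.5
```

```bash
python3 -c "
from h import *
log(1,235)"
```

```text
t23.40 [601.4   5.4 193.9] theta 10.3 F [-21.9   5.6  23.6] tau(.15,.165,.18) -0.425 -0.357 -0.290 grip 87
```

Request:
send_rows(
  moves=[
    {"grip": 255, "travel": [0, 0, 0], "twist": 0.08},
    {"grip": 255, "travel": [0, 0, 0], "twist": 0.16},
    {"grip": 255, "travel": [0, 0, 0], "twist": 0.24},
    {"grip": 255, "travel": [0, 0, 0], "twist": 0.32},
  ],
)

```text
clock: 23.73
tcp_pos: [599.3, 4.1, 195.8]
tool_rot: [2.971, 1.016, -0.005]
wrist_force: [-38.0, 2.2, 28.6]
finger_gap: 36.6
grip_force: 168.3
```

```bash
python3 -c "
from h import *
rep();print(tubes('wrist'))"
```

```text
t23.73 [599.3   4.1 195.8] theta 28.6 F [-38.    2.2  28.6] tau(.15,.165,.18) -0.460 -0.398 -0.337 grip 168
(np.float64(-38.5), np.float64(0.43), [(np.float64(-31.2), 9755), (np.float64(49.2), 13735), (np.float64(136.8), 2125), (np.float64(-135.0), 92)])
```

```bash
cat > fit.py <<'E'
from h import *
import json,sys
from scipy.optimize import least_squares
P=lambda th:np.degrees(np.arctan2(np.sin(np.radians(th))*.866,np.cos(np.radians(th))))
b=np.array([.01,0,-.01])
# t, sg, omega, A, F, M, p
D=[(5.62,1,.84,37-P(25)+P(-.7),[17.8,6.6,-5.8],[.586,-3.477,-.217],[602.2,5.1,194.5]),
(5.87,1,.84,37-P(25)+P(11.3),[8.5,14.4,-1.2],[-1.666,-2.755,-2.505],[602.6,5.7,194.4]),
(7.75,1,.48,37+P(6.6),[5.2,6.1,-2.3],[-.689,-1.266,-1.178],[601.8,5.4,193]),
(8.0,-1,-.48,37,[-.7,0,1.6],[1.231,.412,1.084],[600.9,5,193.3]),
(8.25,-1,-.48,37-P(7.2),[1.3,-5.3,2.1],[2.478,.105,2.341],[601.2,4.9,193.4])]
ends=[(13.9,14.5,-1,76,-22.8),(14.7,15.6,1,109.5,22.1),(16.9,17.6,1,146,25.1),(18.9,19.7,1,178.5,26.3),(21,21.7,1,204.3,27.5),(23,23.8,1,236,28.6)]+json.load(open("ends.json") if __import__("os").path.exists("ends.json") else __import__("io").StringIO("[]"))
for l in open("log.jsonl"):
    d=json.loads(l)
    for a,e,sg,A,th in ends:
        if a<=d["t"]<=e: D.append((d["t"],sg,d.get("w",.78 if d["t"]<16 else .96)*sg,A-P(th)+d["psi"],d["F"],d["M"],d["p"]))
T=[np.array([d[i] for d in D],float) for i in range(7)]
t,sg,w,A,F,M,p=T
def tau(L,ox,oy,F=F,M=M,p=p):
    ey=np.cross(N,[np.cos(.16),np.sin(.16),0]);ey/=np.linalg.norm(ey);ex=np.cross(ey,N)
    return (M-b+np.cross((p-HUB-ox*ex-oy*ey)/1e3+[0,0,L],F))@N
def f(x):
    L,ox,oy,d,v,c,s=x;a=np.radians(A)
    # weight by parasitic force
    wt=1/np.hypot(.05,.004*np.linalg.norm(F,axis=1))
    r=(tau(L,ox,oy)-(-sg*d-v*w+c*np.cos(a)+s*np.sin(a)))*wt
    return np.r_[r,(L-.165)/.015,ox/2,oy/2,(d-.2)/.04,(v)/.1,(np.hypot(c,s)-.155)/.03]
best=None
for k in range(8):
    x0=[.165,0,0,.2,.1,.15*np.cos(k*np.pi/4),.15*np.sin(k*np.pi/4)]
    r=least_squares(f,x0,loss="soft_l1");best=r if best is None or r.cost<best.cost else best
r=best;x=r.x;cov=np.linalg.inv(r.jac.T@r.jac)
# pull=P sin(beta), beta=A+phi ; P sin(A+phi)=P cosphi sinA + P sinphi cosA
phi=np.degrees(np.arctan2(x[5],x[6]));
print("L ox oy D visc",x[:5].round(3),"P %.3f"%np.hypot(*x[5:]),"phi %.1f"%phi,"A at bottom %.1f"%((180-phi)%360),"sig deg %.1f"%np.degrees(np.sqrt(cov[5:,5:].trace()/2)/np.hypot(*x[5:])),"cost",r.cost)
for i in np.argsort(A): print("%.2f sg%+d A%.0f tau %.3f model %.3f |F| %.0f"%(t[i],sg[i],A[i],tau(*x[:3])[i],-sg[i]*x[3]-x[4]*w[i]+x[5]*np.cos(np.radians(A[i]))+x[6]*np.sin(np.radians(A[i])),np.linalg.norm(F[i])))
E
python3 fit.py
```

```text
L ox oy D visc [ 0.161  0.134 -0.264  0.219  0.098] P 0.143 phi 94.1 A at bottom 85.9 sig deg 12.5 cost 17.506969229187902
5.62 sg+1 A14 tau 0.066 model -0.166 |F| 20
5.87 sg+1 A25 tau -0.197 model -0.176 |F| 17
8.25 sg-1 A31 tau 0.425 model 0.383 |F| 6
8.00 sg-1 A37 tau 0.320 model 0.374 |F| 2
7.75 sg+1 A43 tau -0.203 model -0.169 |F| 8
14.48 sg-1 A76 tau 0.362 model 0.320 |F| 42
14.78 sg+1 A80 tau -0.264 model -0.282 |F| 7
14.23 sg-1 A86 tau 0.437 model 0.295 |F| 16
15.03 sg+1 A90 tau -0.265 model -0.306 |F| 12
13.98 sg-1 A96 tau 0.449 model 0.271 |F| 10
15.28 sg+1 A100 tau -0.246 model -0.330 |F| 46
15.53 sg+1 A110 tau -0.345 model -0.353 |F| 26
16.92 sg+1 A114 tau -0.435 model -0.380 |F| 5
17.08 sg+1 A122 tau -0.400 model -0.397 |F| 15
17.25 sg+1 A130 tau -0.521 model -0.412 |F| 14
17.42 sg+1 A138 tau 0.388 model -0.426 |F| 87
17.58 sg+1 A146 tau -0.342 model -0.437 |F| 34
18.97 sg+1 A146 tau -0.472 model -0.438 |F| 2
19.13 sg+1 A154 tau -0.550 model -0.446 |F| 12
19.30 sg+1 A162 tau -0.496 model -0.452 |F| 14
19.47 sg+1 A170 tau -0.024 model -0.455 |F| 67
21.02 sg+1 A172 tau -0.342 model -0.456 |F| 4
19.63 sg+1 A178 tau -0.459 model -0.456 |F| 40
21.18 sg+1 A180 tau -0.358 model -0.456 |F| 20
21.35 sg+1 A188 tau -0.367 model -0.453 |F| 13
23.07 sg+1 A204 tau 0.127 model -0.439 |F| 28
23.23 sg+1 A212 tau -0.433 model -0.429 |F| 6
23.40 sg+1 A220 tau -0.379 model -0.416 |F| 33
```

Request:
send_rows(
  moves=[
    {"grip": 60, "travel": [0, 0, 0], "twist": 0},
    {"grip": 60, "travel": [0, 0, 0], "twist": -0.04},
    {"grip": 255, "travel": [0, 0, 0], "twist": -0.04},
    {"grip": 255, "travel": [0, 0, 0], "twist": -0.04},
    {"grip": 255, "travel": [0, 0, 0], "twist": -0.04},
    {"grip": 255, "travel": [0, 0, 0], "twist": -0.04},
    {"grip": 255, "travel": [0, 0, 0], "twist": -0.11},
    {"grip": 255, "travel": [0, 0, 0], "twist": -0.18},
    {"grip": 255, "travel": [0, 0, 0], "twist": -0.24},
    {"grip": 255, "travel": [0, 0, 0], "twist": -0.3},
  ],
)

```text
clock: 24.62
tcp_pos: [600.7, 5.1, 194.1]
tool_rot: [-3.092, -0.552, 0.0]
wrist_force: [-9.1, 1.3, 6.6]
finger_gap: 38.1
grip_force: 48.8
```

```bash
python3 -c "
from h import *
log(-1)"
```

```text
t24.62 [600.7   5.1 194.1] theta 11.1 F [-9.1  1.3  6.6] tau(.15,.165,.18) 0.077 0.097 0.117 grip 49
```

Request:
send_rows(
  moves=[
    {"grip": 255, "travel": [0, 0, 0], "twist": -0.06},
    {"grip": 255, "travel": [0, 0, 0], "twist": -0.12},
  ],
)

```text
clock: 24.78
tcp_pos: [601.6, 5.3, 193.5]
tool_rot: [-3.12, -0.366, -0.003]
wrist_force: [6.0, 3.1, -0.2]
finger_gap: 36.5
grip_force: 49.7
```

```bash
python3 -c "
from h import *
log(-1)"
```

```text
t24.78 [601.6   5.3 193.5] theta 4.2 F [ 6.   3.1 -0.2] tau(.15,.165,.18) 0.048 0.064 0.079 grip 50
```

Request:
send_rows(
  moves=[
    {"grip": 255, "travel": [0, 0, 0], "twist": -0.06},
    {"grip": 255, "travel": [0, 0, 0], "twist": -0.12},
  ],
)

```text
clock: 24.95
tcp_pos: [601.7, 5.0, 193.5]
tool_rot: [-3.136, -0.179, -0.003]
wrist_force: [9.2, 0.2, -1.3]
finger_gap: 36.7
grip_force: 55.9
```

```bash
python3 -c "
from h import *
log(-1)"
```

```text
t24.95 [601.7   5.  193.5] theta -2.6 F [ 9.2  0.2 -1.3] tau(.15,.165,.18) 0.275 0.265 0.255 grip 56
```

Request:
send_rows(
  moves=[
    {"grip": 255, "travel": [0, 0, 0], "twist": -0.06},
    {"grip": 255, "travel": [0, 0, 0], "twist": -0.12},
  ],
)

```text
clock: 25.12
tcp_pos: [601.4, 4.8, 193.9]
tool_rot: [-3.141, 0.009, -0.002]
wrist_force: [-0.1, -6.2, 5.8]
finger_gap: 36.7
grip_force: 85.5
```

```bash
python3 -c "
from h import *
log(-1)"
```

```text
t25.12 [601.4   4.8 193.9] theta -9.5 F [-0.1 -6.2  5.8] tau(.15,.165,.18) 0.123 0.078 0.032 grip 85
```

Request:
send_rows(
  moves=[
    {"grip": 255, "travel": [0, 0, 0], "twist": -0.06},
    {"grip": 255, "travel": [0, 0, 0], "twist": -0.13},
    {"grip": 255, "travel": [0, 0, 0], "twist": -0.2},
    {"grip": 255, "travel": [0, 0, 0], "twist": -0.27},
  ],
)

```text
clock: 25.45
tcp_pos: [599.7, 4.8, 196.3]
tool_rot: [-3.111, 0.432, 0.003]
wrist_force: [-74.6, 2.3, 62.0]
finger_gap: 36.9
grip_force: 143.5
```

```bash
python3 -c "
from h import *
log(-1);print(tubes('wrist'))"
```

```text
t25.45 [599.7   4.8 196.3] theta -24.9 F [-74.6   2.3  62. ] tau(.15,.165,.18) -1.317 -1.212 -1.106 grip 143
(np.float64(14.0), np.float64(0.37), [(np.float64(11.7), 17498), (np.float64(101.3), 93), (np.float64(-155.2), 156), (np.float64(-69.0), 8849)])
```

Request:
send_rows(
  moves=[
    {"grip": 60, "travel": [0, 0, 0], "twist": 0},
    {"grip": 60, "travel": [0, 0, 0], "twist": 0},
    {"grip": 60, "travel": [0, 0, 0], "twist": 0.12},
    {"grip": 60, "travel": [0, 0, 0], "twist": 0.24},
    {"grip": 60, "travel": [0, 0, 0], "twist": 0.36},
    {"grip": 60, "travel": [0, 0, 0], "twist": 0.48},
    {"grip": 60, "travel": [0, 0, 0], "twist": 0.6},
    {"grip": 60, "travel": [0, 0, 0], "twist": 0.72},
    {"grip": 60, "travel": [0, 0, 0], "twist": 0.84},
    {"grip": 255, "travel": [0, 0, 0], "twist": 0.87},
    {"grip": 255, "travel": [0, 0, 0], "twist": 0.87},
    {"grip": 255, "travel": [0, 0, 0], "twist": 0.87},
    {"grip": 255, "travel": [0, 0, 0], "twist": 0.87},
    {"grip": 255, "travel": [0, 0, 0], "twist": 0.8},
    {"grip": 255, "travel": [0, 0, 0], "twist": 0.73},
    {"grip": 255, "travel": [0, 0, 0], "twist": 0.67},
    {"grip": 255, "travel": [0, 0, 0], "twist": 0.61},
  ],
)

```text
clock: 26.92
tcp_pos: [600.8, 5.1, 193.8]
tool_rot: [-3.099, -0.516, 0.0]
wrist_force: [-8.6, 3.1, 9.7]
finger_gap: 37.7
grip_force: 48.2
```

```bash
python3 -c "
from h import *
log(-1)"
```

```text
t26.92 [600.8   5.1 193.8] theta 9.8 F [-8.6  3.1  9.7] tau(.15,.165,.18) 0.093 0.126 0.159 grip 48
```

Request:
send_rows(
  moves=[
    {"grip": 255, "travel": [0, 0, 0], "twist": -0.06},
    {"grip": 255, "travel": [0, 0, 0], "twist": -0.12},
  ],
)

```text
clock: 27.08
tcp_pos: [601.7, 5.3, 193.3]
tool_rot: [-3.124, -0.33, -0.004]
wrist_force: [3.0, -1.2, 3.0]
finger_gap: 36.7
grip_force: 52.0
```

```bash
python3 -c "
from h import *
log(-1)"
```

```text
t27.08 [601.7   5.3 193.3] theta 2.9 F [ 3.  -1.2  3. ] tau(.15,.165,.18) -0.228 -0.241 -0.253 grip 52
```

Request:
send_rows(
  moves=[
    {"grip": 255, "travel": [0, 0, 0], "twist": -0.06},
    {"grip": 255, "travel": [0, 0, 0], "twist": -0.12},
  ],
)

```text
clock: 27.25
tcp_pos: [602.3, 5.1, 192.9]
tool_rot: [-3.138, -0.143, -0.006]
wrist_force: [11.8, -3.1, -2.2]
finger_gap: 36.9
grip_force: 61.0
```

```bash
python3 -c "
from h import *
log(-1)"
```

```text
t27.25 [602.3   5.1 192.9] theta -3.9 F [11.8 -3.1 -2.2] tau(.15,.165,.18) 0.187 0.150 0.113 grip 61
```

Request:
send_rows(
  moves=[
    {"grip": 255, "travel": [0, 0, 0], "twist": -0.06},
    {"grip": 255, "travel": [0, 0, 0], "twist": -0.12},
  ],
)

```text
clock: 27.42
tcp_pos: [601.2, 4.7, 194.0]
tool_rot: [-3.141, 0.045, -0.001]
wrist_force: [-1.2, -1.0, 4.7]
finger_gap: 37.0
grip_force: 88.7
```

```bash
python3 -c "
from h import *
log(-1)"
```

```text
t27.42 [601.2   4.7 194. ] theta -10.8 F [-1.2 -1.   4.7] tau(.15,.165,.18) 0.332 0.325 0.319 grip 89
```

Request:
send_rows(
  moves=[
    {"grip": 255, "travel": [0, 0, 0], "twist": -0.06},
    {"grip": 255, "travel": [0, 0, 0], "twist": -0.13},
    {"grip": 255, "travel": [0, 0, 0], "twist": -0.2},
    {"grip": 255, "travel": [0, 0, 0], "twist": -0.27},
  ],
)

```text
clock: 27.75
tcp_pos: [599.3, 5.1, 195.7]
tool_rot: [-3.106, 0.468, 0.006]
wrist_force: [-34.0, -4.5, 30.4]
finger_gap: 36.5
grip_force: 159.2
```

```bash
python3 -c "
from h import *
log(-1);print(tubes('wrist'))"
```

```text
t27.75 [599.3   5.1 195.7] theta -26.3 F [-34.   -4.5  30.4] tau(.15,.165,.18) 0.189 0.197 0.204 grip 159
(np.float64(-18.7), np.float64(0.38), [(np.float64(-18.4), 18765), (np.float64(65.4), 5671), (np.float64(161.2), 1226), (np.float64(-103.2), 4163)])
```

Request:
send_rows(
  moves=[
    {"grip": 60, "travel": [0, 0, 0], "twist": 0},
    {"grip": 60, "travel": [0, 0, 0], "twist": 0},
    {"grip": 60, "travel": [0, 0, 0], "twist": 0.12},
    {"grip": 60, "travel": [0, 0, 0], "twist": 0.24},
    {"grip": 60, "travel": [0, 0, 0], "twist": 0.36},
    {"grip": 60, "travel": [0, 0, 0], "twist": 0.48},
    {"grip": 60, "travel": [0, 0, 0], "twist": 0.6},
    {"grip": 60, "travel": [0, 0, 0], "twist": 0.72},
    {"grip": 60, "travel": [0, 0, 0], "twist": 0.84},
    {"grip": 255, "travel": [0, 0, 0], "twist": 0.87},
    {"grip": 255, "travel": [0, 0, 0], "twist": 0.87},
    {"grip": 255, "travel": [0, 0, 0], "twist": 0.87},
    {"grip": 255, "travel": [0, 0, 0], "twist": 0.87},
    {"grip": 255, "travel": [0, 0, 0], "twist": 0.8},
    {"grip": 255, "travel": [0, 0, 0], "twist": 0.73},
    {"grip": 255, "travel": [0, 0, 0], "twist": 0.67},
    {"grip": 255, "travel": [0, 0, 0], "twist": 0.61},
  ],
)

```text
clock: 29.22
tcp_pos: [600.8, 5.1, 193.7]
tool_rot: [-3.104, -0.483, 0.0]
wrist_force: [-9.2, 3.0, 10.4]
finger_gap: 37.9
grip_force: 48.3
```

```bash
python3 -c "
from h import *
log(-1)"
```

```text
t29.22 [600.8   5.1 193.7] theta 8.5 F [-9.2  3.  10.4] tau(.15,.165,.18) 0.222 0.255 0.288 grip 48
```

Request:
send_rows(
  moves=[
    {"grip": 255, "travel": [0, 0, 0], "twist": -0.06},
    {"grip": 255, "travel": [0, 0, 0], "twist": -0.12},
  ],
)

```text
clock: 29.38
tcp_pos: [601.9, 5.3, 193.2]
tool_rot: [-3.127, -0.296, -0.004]
wrist_force: [13.4, 1.7, -7.9]
finger_gap: 37.0
grip_force: 50.6
```

```bash
python3 -c "
from h import *
log(-1)"
```

```text
t29.38 [601.9   5.3 193.2] theta 1.7 F [13.4  1.7 -7.9] tau(.15,.165,.18) 0.239 0.236 0.232 grip 51
```

Request:
send_rows(
  moves=[
    {"grip": 255, "travel": [0, 0, 0], "twist": -0.06},
    {"grip": 255, "travel": [0, 0, 0], "twist": -0.12},
  ],
)

```text
clock: 29.55
tcp_pos: [602.1, 5.0, 193.1]
tool_rot: [-3.139, -0.109, -0.005]
wrist_force: [9.6, -4.0, -0.7]
finger_gap: 36.8
grip_force: 65.8
```

```bash
python3 -c "
from h import *
log(-1)"
```

```text
t29.55 [602.1   5.  193.1] theta -5.2 F [ 9.6 -4.  -0.7] tau(.15,.165,.18) 0.213 0.172 0.131 grip 66
```

Request:
send_rows(
  moves=[
    {"grip": 255, "travel": [0, 0, 0], "twist": -0.06},
    {"grip": 255, "travel": [0, 0, 0], "twist": -0.12},
  ],
)

```text
clock: 29.72
tcp_pos: [600.9, 4.7, 194.1]
tool_rot: [-3.14, 0.079, 0.0]
wrist_force: [-14.2, -2.6, 22.1]
finger_gap: 36.7
grip_force: 94.8
```

```bash
python3 -c "
from h import *
log(-1)"
```

```text
t29.72 [600.9   4.7 194.1] theta -12.0 F [-14.2  -2.6  22.1] tau(.15,.165,.18) 0.269 0.266 0.264 grip 95
```

Request:
send_rows(
  moves=[
    {"grip": 255, "travel": [0, 0, 0], "twist": -0.06},
    {"grip": 255, "travel": [0, 0, 0], "twist": -0.12},
    {"grip": 255, "travel": [0, 0, 0], "twist": -0.18},
  ],
)

```text
clock: 29.97
tcp_pos: [599.7, 4.8, 195.5]
tool_rot: [-3.12, 0.361, 0.004]
wrist_force: [-59.4, 0.1, 54.3]
finger_gap: 36.7
grip_force: 139.6
```

```bash
python3 -c "
from h import *
log(-1);print(tubes('wrist'))"
```

```text
t29.97 [599.7   4.8 195.5] theta -22.3 F [-59.4   0.1  54.3] tau(.15,.165,.18) -1.034 -0.963 -0.891 grip 140
(np.float64(40.5), np.float64(0.43), [(np.float64(33.4), 11025), (np.float64(122.9), 87), (np.float64(-134.0), 1639), (np.float64(-46.7), 13869)])
```

```bash
echo '[[24.5,25.5,-1,193,-24.9],[26.8,27.8,-1,161.3,-26.3],[29.1,30,-1,129.5,-22.3]]' > ends.json; sed -i 's/d\["t"\]<16 else .96/d["t"]<16 else (.96 if d["t"]<24 else .72)/' fit.py; python3 fit.py | awk 'NR==1||/sg-1/'; sed 's/loss="soft_l1"/loss="cauchy"/; s/\.004\*np/.008*np/' fit.py > fit2.py; python3 fit2.py | head -1; sed 's/\.004\*np/.015*np/;s/(v)\/.1/(v)\/.03/' fit.py > fit3.py; python3 fit3.py | head -1
```

```text
L ox oy D visc [ 0.162  0.112 -0.341  0.215  0.103] P 0.145 phi 83.5 A at bottom 96.5 sig deg 10.1 cost 36.37036641703802
8.25 sg-1 A31 tau 0.423 model 0.397 |F| 6
8.00 sg-1 A37 tau 0.320 model 0.389 |F| 2
14.48 sg-1 A76 tau 0.361 model 0.346 |F| 42
14.23 sg-1 A86 tau 0.434 model 0.322 |F| 16
13.98 sg-1 A96 tau 0.448 model 0.298 |F| 10
29.97 sg-1 A129 tau -0.975 model 0.210 |F| 81
29.72 sg-1 A139 tau 0.263 model 0.192 |F| 26
29.55 sg-1 A145 tau 0.175 model 0.181 |F| 10
29.38 sg-1 A151 tau 0.230 model 0.172 |F| 16
29.22 sg-1 A156 tau 0.244 model 0.164 |F| 14
27.75 sg-1 A161 tau 0.196 model 0.158 |F| 46
27.42 sg-1 A175 tau 0.322 model 0.147 |F| 5
27.25 sg-1 A181 tau 0.151 model 0.145 |F| 12
27.08 sg-1 A187 tau -0.243 model 0.144 |F| 4
26.92 sg-1 A193 tau 0.115 model 0.145 |F| 13
25.45 sg-1 A193 tau -1.229 model 0.145 |F| 97
25.12 sg-1 A207 tau 0.083 model 0.153 |F| 8
24.95 sg-1 A213 tau 0.261 model 0.159 |F| 9
24.78 sg-1 A219 tau 0.054 model 0.166 |F| 7
24.62 sg-1 A225 tau 0.090 model 0.175 |F| 11
L ox oy D visc [ 0.162  0.091 -0.307  0.209  0.113] P 0.149 phi 89.9 A at bottom 90.1 sig deg 14.6 cost 13.378920974364156
L ox oy D visc [ 0.166 -0.05  -0.086  0.242  0.019] P 0.158 phi 102.4 A at bottom 77.6 sig deg 13.9 cost 11.891131182003793
```

Request:
send_rows(
  moves=[
    {"grip": 60, "travel": [0, 0, 0], "twist": 0},
    {"grip": 60, "travel": [0, 0, 0], "twist": 0},
    {"grip": 60, "travel": [0, 0, 0], "twist": 0.12},
    {"grip": 60, "travel": [0, 0, 0], "twist": 0.24},
    {"grip": 60, "travel": [0, 0, 0], "twist": 0.36},
    {"grip": 60, "travel": [0, 0, 0], "twist": 0.48},
    {"grip": 60, "travel": [0, 0, 0], "twist": 0.6},
    {"grip": 255, "travel": [0, 0, 0], "twist": 0.64},
    {"grip": 255, "travel": [0, 0, 0], "twist": 0.64},
    {"grip": 255, "travel": [0, 0, 0], "twist": 0.64},
    {"grip": 255, "travel": [0, 0, 0], "twist": 0.64},
    {"grip": 255, "travel": [0, 0, 0], "twist": 0.6},
    {"grip": 255, "travel": [0, 0, 0], "twist": 0.56},
    {"grip": 255, "travel": [0, 0, 0], "twist": 0.52},
  ],
  force=30,
)

```text
clock: 31.18
tcp_pos: [600.7, 5.1, 193.3]
tool_rot: [-3.108, -0.454, 0.001]
wrist_force: [2.1, 4.0, -1.5]
finger_gap: 37.8
grip_force: 29.8
```

```bash
python3 -c "
from h import *
log(-1)"
```

```text
t31.18 [600.7   5.1 193.3] theta 7.5 F [ 2.1  4.  -1.5] tau(.15,.165,.18) 0.139 0.166 0.193 grip 30
```

Request:
send_rows(
  moves=[
    {"grip": 255, "travel": [0, 0, 0], "twist": -0.04},
    {"grip": 255, "travel": [0, 0, 0], "twist": -0.08},
  ],
)

```text
clock: 31.35
tcp_pos: [600.6, 5.0, 193.4]
tool_rot: [-3.124, -0.329, 0.002]
wrist_force: [-1.5, 3.2, 2.7]
finger_gap: 37.3
grip_force: 29.6
```

```bash
python3 -c "
from h import *
log(-1)"
```

```text
t31.35 [600.6   5.  193.4] theta 2.9 F [-1.5  3.2  2.7] tau(.15,.165,.18) 0.012 0.037 0.062 grip 30
```

Request:
send_rows(
  moves=[
    {"grip": 255, "travel": [0, 0, 0], "twist": -0.04},
    {"grip": 255, "travel": [0, 0, 0], "twist": -0.08},
  ],
)

```text
clock: 31.52
tcp_pos: [601.2, 5.0, 193.2]
tool_rot: [-3.135, -0.205, -0.001]
wrist_force: [7.7, -1.0, -5.1]
finger_gap: 37.3
grip_force: 31.8
```

```bash
python3 -c "
from h import *
log(-1)"
```

```text
t31.52 [601.2   5.  193.2] theta -1.7 F [ 7.7 -1.  -5.1] tau(.15,.165,.18) 0.047 0.030 0.013 grip 32
```

Request:
send_rows(
  moves=[
    {"grip": 255, "travel": [0, 0, 0], "twist": -0.04},
    {"grip": 255, "travel": [0, 0, 0], "twist": -0.08},
  ],
)

```text
clock: 31.68
tcp_pos: [601.3, 4.9, 193.4]
tool_rot: [-3.14, -0.08, -0.001]
wrist_force: [1.5, -2.9, 3.1]
finger_gap: 37.7
grip_force: 51.1
```

```bash
python3 -c "
from h import *
log(-1)"
```

```text
t31.68 [601.3   4.9 193.4] theta -6.2 F [ 1.5 -2.9  3.1] tau(.15,.165,.18) 0.237 0.214 0.191 grip 51
```

Request:
send_rows(
  moves=[
    {"grip": 255, "travel": [0, 0, 0], "twist": -0.04},
    {"grip": 255, "travel": [0, 0, 0], "twist": -0.08},
  ],
)

```text
clock: 31.85
tcp_pos: [600.8, 4.9, 193.8]
tool_rot: [-3.141, 0.046, 0.001]
wrist_force: [-6.5, -4.6, 7.5]
finger_gap: 37.2
grip_force: 74.5
```

```bash
python3 -c "
from h import *
log(-1);print(tubes('wrist'))"
```

```text
t31.85 [600.8   4.9 193.8] theta -10.8 F [-6.5 -4.6  7.5] tau(.15,.165,.18) 0.272 0.245 0.219 grip 75
(np.float64(26.8), np.float64(0.39), [(np.float64(23.9), 17097), (np.float64(117.1), 62), (np.float64(-142.9), 21), (np.float64(-56.5), 10579)])
```

Request:
send_rows(
  moves=[
    {"grip": 255, "travel": [0, 0, 0], "twist": 0.04},
    {"grip": 255, "travel": [0, 0, 0], "twist": 0.08},
    {"grip": 255, "travel": [0, 0, 0], "twist": 0.12},
  ],
)

```text
clock: 32.15
tcp_pos: [601.1, 4.8, 193.5]
tool_rot: [-3.138, -0.147, -0.001]
wrist_force: [-2.3, 1.6, 2.9]
finger_gap: 36.6
grip_force: 37.2
```

```bash
python3 -c "
from h import *
log(1)"
```

```text
t32.15 [601.1   4.8 193.5] theta -3.8 F [-2.3  1.6  2.9] tau(.15,.165,.18) -0.134 -0.119 -0.105 grip 37
```

Request:
send_rows(
  moves=[
    {"grip": 255, "travel": [0, 0, 0], "twist": 0.04},
    {"grip": 255, "travel": [0, 0, 0], "twist": 0.08},
  ],
)

```text
clock: 32.32
tcp_pos: [601.3, 5.0, 193.2]
tool_rot: [-3.129, -0.272, -0.002]
wrist_force: [7.8, 5.9, -4.2]
finger_gap: 37.1
grip_force: 31.4
```

```bash
python3 -c "
from h import *
log(1)"
```

```text
t32.32 [601.3   5.  193.2] theta 0.8 F [ 7.8  5.9 -4.2] tau(.15,.165,.18) -0.167 -0.133 -0.099 grip 31
```

Request:
send_rows(
  moves=[
    {"grip": 255, "travel": [0, 0, 0], "twist": 0.04},
    {"grip": 255, "travel": [0, 0, 0], "twist": 0.08},
  ],
)

```text
clock: 32.48
tcp_pos: [601.7, 5.2, 193.1]
tool_rot: [-3.116, -0.396, -0.003]
wrist_force: [-14.2, 6.5, 19.4]
finger_gap: 37.4
grip_force: 50.1
```

```bash
python3 -c "
from h import *
log(1)"
```

```text
t32.48 [601.7   5.2 193.1] theta 5.3 F [-14.2   6.5  19.4] tau(.15,.165,.18) 0.042 0.107 0.173 grip 50
```

Request:
send_rows(
  moves=[
    {"grip": 255, "travel": [0, 0, 0], "twist": 0.04},
    {"grip": 255, "travel": [0, 0, 0], "twist": 0.08},
  ],
)

```text
clock: 32.65
tcp_pos: [600.9, 5.2, 193.8]
tool_rot: [3.098, 0.521, -0.0]
wrist_force: [-7.6, 4.9, 10.6]
finger_gap: 37.3
grip_force: 69.0
```

```bash
python3 -c "
from h import *
log(1);print(tubes('wrist'))"
```

```text
t32.65 [600.9   5.2 193.8] theta 9.9 F [-7.6  4.9 10.6] tau(.15,.165,.18) -0.400 -0.354 -0.308 grip 69
(np.float64(39.8), np.float64(0.39), [(np.float64(37.0), 15623), (np.float64(123.5), 1065), (np.float64(-148.7), 34), (np.float64(-42.8), 10432)])
```

Request:
send_rows(
  moves=[
    {"grip": 60, "travel": [0, 0, 0], "twist": 0},
    {"grip": 60, "travel": [0, 0, 0], "twist": 0},
    {"grip": 60, "travel": [0, 0, 0], "twist": 0.12},
    {"grip": 60, "travel": [0, 0, 0], "twist": 0.24},
    {"grip": 255, "travel": [0, 0, 0], "twist": 0.26},
    {"grip": 255, "travel": [0, 0, 0], "twist": 0.26},
    {"grip": 255, "travel": [0, 0, 0], "twist": 0.26},
    {"grip": 255, "travel": [0, 0, 0], "twist": 0.26},
    {"grip": 255, "travel": [0, 0, 0], "twist": 0.2},
    {"grip": 255, "travel": [0, 0, 0], "twist": 0.14},
    {"grip": 255, "travel": [0, 0, 0], "twist": 0.08},
    {"grip": 255, "travel": [0, 0, 0], "twist": 0.02},
    {"grip": 255, "travel": [0, 0, 0], "twist": -0.04},
    {"grip": 255, "travel": [0, 0, 0], "twist": -0.1},
  ],
  force=40,
)

```text
clock: 33.87
tcp_pos: [601.3, 5.2, 193.6]
tool_rot: [-3.121, -0.355, -0.002]
wrist_force: [1.3, 3.3, -2.1]
finger_gap: 37.0
grip_force: 39.9
```

```bash
python3 -c "
from h import *
log(-1)"
```

```text
t33.87 [601.3   5.2 193.6] theta 3.8 F [ 1.3  3.3 -2.1] tau(.15,.165,.18) 0.371 0.394 0.417 grip 40
```

Request:
send_rows(
  moves=[
    {"grip": 255, "travel": [0, 0, 0], "twist": -0.06},
    {"grip": 255, "travel": [0, 0, 0], "twist": -0.12},
  ],
)

```text
clock: 34.03
tcp_pos: [601.8, 5.0, 193.5]
tool_rot: [-3.137, -0.167, -0.004]
wrist_force: [8.4, -1.3, 0.0]
finger_gap: 36.7
grip_force: 46.0
```

```bash
python3 -c "
from h import *
log(-1)"
```

```text
t34.03 [601.8   5.  193.5] theta -3.0 F [ 8.4 -1.3  0. ] tau(.15,.165,.18) 0.544 0.525 0.505 grip 46
```

Request:
send_rows(
  moves=[
    {"grip": 255, "travel": [0, 0, 0], "twist": -0.06},
    {"grip": 255, "travel": [0, 0, 0], "twist": -0.12},
  ],
)

```text
clock: 34.2
tcp_pos: [600.9, 4.8, 194.3]
tool_rot: [-3.141, 0.02, -0.0]
wrist_force: [-5.2, -5.0, 9.4]
finger_gap: 37.0
grip_force: 76.9
```

```bash
python3 -c "
from h import *
log(-1)"
```

```text
t34.20 [600.9   4.8 194.3] theta -9.9 F [-5.2 -5.   9.4] tau(.15,.165,.18) 0.213 0.182 0.152 grip 77
```

Request:
send_rows(
  moves=[
    {"grip": 255, "travel": [0, 0, 0], "twist": -0.06},
    {"grip": 255, "travel": [0, 0, 0], "twist": -0.12},
  ],
)

```text
clock: 34.37
tcp_pos: [599.9, 4.8, 195.1]
tool_rot: [-3.134, 0.209, 0.003]
wrist_force: [-21.3, -5.0, 21.8]
finger_gap: 37.2
grip_force: 107.5
```

```bash
python3 -c "
from h import *
log(-1)"
```

```text
t34.37 [599.9   4.8 195.1] theta -16.8 F [-21.3  -5.   21.8] tau(.15,.165,.18) 0.245 0.234 0.222 grip 108
```

Request:
send_rows(
  moves=[
    {"grip": 255, "travel": [0, 0, 0], "twist": -0.06},
    {"grip": 255, "travel": [0, 0, 0], "twist": -0.12},
  ],
)

```text
clock: 34.53
tcp_pos: [599.4, 4.9, 196.1]
tool_rot: [-3.116, 0.395, 0.005]
wrist_force: [-20.2, -3.5, 28.9]
finger_gap: 37.4
grip_force: 130.2
```

```bash
python3 -c "
from h import *
log(-1);print(tubes('wrist'))"
```

```text
t34.53 [599.4   4.9 196.1] theta -23.6 F [-20.2  -3.5  28.9] tau(.15,.165,.18) 1.034 1.032 1.030 grip 130
(np.float64(8.8), np.float64(0.35), [(np.float64(7.2), 18591), (np.float64(98.0), 173), (np.float64(-177.8), 61), (np.float64(-73.9), 7901)])
```

Request:
send_rows(
  moves=[
    {"grip": 60, "travel": [0, 0, 0], "twist": 0},
    {"grip": 60, "travel": [0, 0, 0], "twist": 0},
    {"grip": 255, "travel": [0, 0, 0], "twist": 0},
    {"grip": 255, "travel": [0, 0, 0], "twist": 0},
    {"grip": 255, "travel": [0, 0, 0], "twist": 0},
    {"grip": 255, "travel": [0, 0, 0], "twist": 0.06},
    {"grip": 255, "travel": [0, 0, 0], "twist": 0.12},
    {"grip": 255, "travel": [0, 0, 0], "twist": 0.18},
    {"grip": 255, "travel": [0, 0, 0], "twist": 0.24},
    {"grip": 255, "travel": [0, 0, 0], "twist": 0.3},
  ],
)

```text
clock: 35.42
tcp_pos: [601.6, 4.8, 193.5]
tool_rot: [-3.14, -0.087, -0.003]
wrist_force: [6.3, 1.4, -1.1]
finger_gap: 36.9
grip_force: 39.3
```

```bash
python3 -c "
from h import *
log(1)"
```

```text
t35.42 [601.6   4.8 193.5] theta -6.0 F [ 6.3  1.4 -1.1] tau(.15,.165,.18) -0.214 -0.211 -0.208 grip 39
```

Request:
send_rows(
  moves=[
    {"grip": 255, "travel": [0, 0, 0], "twist": 0.06},
    {"grip": 255, "travel": [0, 0, 0], "twist": 0.12},
  ],
)

```text
clock: 35.58
tcp_pos: [602.1, 5.1, 193.2]
tool_rot: [-3.129, -0.275, -0.005]
wrist_force: [-5.9, 5.4, 6.6]
finger_gap: 37.2
grip_force: 43.1
```

```bash
python3 -c "
from h import *
log(1)"
```

```text
t35.58 [602.1   5.1 193.2] theta 0.9 F [-5.9  5.4  6.6] tau(.15,.165,.18) -0.051 -0.004 0.044 grip 43
```

Request:
send_rows(
  moves=[
    {"grip": 255, "travel": [0, 0, 0], "twist": 0.06},
    {"grip": 255, "travel": [0, 0, 0], "twist": 0.12},
  ],
)

```text
clock: 35.75
tcp_pos: [601.4, 5.3, 193.8]
tool_rot: [3.107, 0.462, 0.002]
wrist_force: [-3.5, 6.4, 9.5]
finger_gap: 37.3
grip_force: 66.7
```

```bash
python3 -c "
from h import *
log(1)"
```

```text
t35.75 [601.4   5.3 193.8] theta 7.7 F [-3.5  6.4  9.5] tau(.15,.165,.18) -0.499 -0.448 -0.397 grip 67
```

Request:
send_rows(
  moves=[
    {"grip": 255, "travel": [0, 0, 0], "twist": 0.06},
    {"grip": 255, "travel": [0, 0, 0], "twist": 0.12},
  ],
)

```text
clock: 35.92
tcp_pos: [600.4, 5.1, 194.8]
tool_rot: [3.074, 0.647, -0.002]
wrist_force: [-19.4, 4.6, 18.3]
finger_gap: 36.6
grip_force: 98.7
```

```bash
python3 -c "
from h import *
log(1)"
```

```text
t35.92 [600.4   5.1 194.8] theta 14.6 F [-19.4   4.6  18.3] tau(.15,.165,.18) -0.338 -0.281 -0.224 grip 99
```

Request:
send_rows(
  moves=[
    {"grip": 255, "travel": [0, 0, 0], "twist": 0.06},
    {"grip": 255, "travel": [0, 0, 0], "twist": 0.12},
  ],
)

```text
clock: 36.08
tcp_pos: [600.2, 4.8, 195.4]
tool_rot: [3.029, 0.828, -0.001]
wrist_force: [-31.7, 8.5, 6.0]
finger_gap: 36.9
grip_force: 121.6
```

```bash
python3 -c "
from h import *
log(1);print(tubes('wrist'))"
```

```text
t36.08 [600.2   4.8 195.4] theta 21.4 F [-31.7   8.5   6. ] tau(.15,.165,.18) -0.884 -0.784 -0.683 grip 122
(np.float64(38.0), np.float64(0.39), [(np.float64(36.6), 15978), (np.float64(124.0), 2555), (np.float64(-145.7), 296), (np.float64(-44.1), 8702)])
```

Request:
send_rows(
  moves=[
    {"grip": 60, "travel": [0, 0, 0], "twist": 0},
    {"grip": 60, "travel": [0, 0, 0], "twist": 0},
    {"grip": 255, "travel": [0, 0, 0], "twist": 0},
    {"grip": 255, "travel": [0, 0, 0], "twist": 0},
    {"grip": 255, "travel": [0, 0, 0], "twist": 0},
    {"grip": 255, "travel": [0, 0, 0], "twist": -0.06},
    {"grip": 255, "travel": [0, 0, 0], "twist": -0.12},
    {"grip": 255, "travel": [0, 0, 0], "twist": -0.18},
    {"grip": 255, "travel": [0, 0, 0], "twist": -0.24},
    {"grip": 255, "travel": [0, 0, 0], "twist": -0.27},
    {"grip": 255, "travel": [0, 0, 0], "twist": -0.285},
    {"grip": 255, "travel": [0, 0, 0], "twist": -0.3},
    {"grip": 255, "travel": [0, 0, 0], "twist": -0.315},
  ],
  force=40,
)

```text
clock: 37.22
tcp_pos: [601.2, 5.2, 193.3]
tool_rot: [-3.122, -0.342, -0.001]
wrist_force: [11.0, 5.1, -3.0]
finger_gap: 37.4
grip_force: 40.7
```

```bash
python3 -c "
from h import *
log(-1)"
```

```text
t37.22 [601.2   5.2 193.3] theta 3.4 F [11.   5.1 -3. ] tau(.15,.165,.18) 0.062 0.087 0.111 grip 41
```

Request:
send_rows(
  moves=[
    {"grip": 255, "travel": [0, 0, 0], "twist": -0.015},
  ],
)

```text
clock: 37.3
tcp_pos: [601.4, 5.2, 193.2]
tool_rot: [-3.125, -0.319, -0.002]
wrist_force: [12.1, 5.2, -5.3]
finger_gap: 36.6
grip_force: 40.8
```

```bash
python3 -c "
from h import *
log(-1)"
```

```text
t37.30 [601.4   5.2 193.2] theta 2.5 F [12.1  5.2 -5.3] tau(.15,.165,.18) 0.181 0.205 0.229 grip 41
```

Request:
send_rows(
  moves=[
    {"grip": 255, "travel": [0, 0, 0], "twist": -0.015},
  ],
)

```text
clock: 37.38
tcp_pos: [601.6, 5.2, 193.2]
tool_rot: [-3.127, -0.295, -0.003]
wrist_force: [8.0, 5.1, -1.9]
finger_gap: 36.8
grip_force: 40.9
```

```bash
python3 -c "
from h import *
log(-1)"
```

```text
t37.38 [601.6   5.2 193.2] theta 1.6 F [ 8.   5.1 -1.9] tau(.15,.165,.18) 0.293 0.321 0.350 grip 41
```

Request:
send_rows(
  moves=[
    {"grip": 255, "travel": [0, 0, 0], "twist": -0.015},
  ],
)

```text
clock: 37.47
tcp_pos: [601.7, 5.2, 193.1]
tool_rot: [-3.129, -0.272, -0.003]
wrist_force: [7.3, 4.0, -1.5]
finger_gap: 36.9
grip_force: 41.1
```

```bash
python3 -c "
from h import *
log(-1)"
```

```text
t37.47 [601.7   5.2 193.1] theta 0.8 F [ 7.3  4.  -1.5] tau(.15,.165,.18) 0.230 0.251 0.272 grip 41
```

Request:
send_rows(
  moves=[
    {"grip": 255, "travel": [0, 0, 0], "twist": -0.015},
  ],
)

```text
clock: 37.55
tcp_pos: [601.5, 5.1, 193.2]
tool_rot: [-3.131, -0.248, -0.002]
wrist_force: [8.6, 3.8, -1.4]
finger_gap: 37.1
grip_force: 40.8
```

```bash
python3 -c "
from h import *
log(-1);print(tubes('wrist'))"
```

```text
t37.55 [601.5   5.1 193.2] theta -0.1 F [ 8.6  3.8 -1.4] tau(.15,.165,.18) 0.319 0.337 0.355 grip 41
(np.float64(27.5), np.float64(0.37), [(np.float64(25.5), 17642), (np.float64(112.0), 1070), (np.float64(-159.3), 122), (np.float64(-54.7), 9686)])
```

Request:
send_rows(
  moves=[
    {"grip": 255, "travel": [0, 0, 0], "twist": -0.06},
    {"grip": 255, "travel": [0, 0, 0], "twist": -0.12},
    {"grip": 255, "travel": [0, 0, 0], "twist": -0.18},
    {"grip": 255, "travel": [0, 0, 0], "twist": -0.24},
    {"grip": 255, "travel": [0, 0, 0], "twist": -0.3},
    {"grip": 60, "travel": [0, 0, 0], "twist": -0.33},
    {"grip": 60, "travel": [0, 0, 0], "twist": -0.33},
    {"grip": 255, "travel": [0, 0, 0], "twist": -0.33},
    {"grip": 255, "travel": [0, 0, 0], "twist": -0.33},
    {"grip": 255, "travel": [0, 0, 0], "twist": -0.33},
    {"grip": 255, "travel": [0, 0, 0], "twist": -0.27},
    {"grip": 255, "travel": [0, 0, 0], "twist": -0.21},
    {"grip": 255, "travel": [0, 0, 0], "twist": -0.15},
    {"grip": 255, "travel": [0, 0, 0], "twist": -0.09},
    {"grip": 255, "travel": [0, 0, 0], "twist": -0.06},
    {"grip": 255, "travel": [0, 0, 0], "twist": -0.045},
    {"grip": 255, "travel": [0, 0, 0], "twist": -0.03},
    {"grip": 255, "travel": [0, 0, 0], "twist": -0.015},
  ],
)

```text
clock: 39.1
tcp_pos: [602.0, 5.1, 193.1]
tool_rot: [-3.133, -0.228, -0.004]
wrist_force: [8.8, 3.5, -3.4]
finger_gap: 37.1
grip_force: 41.2
```

```bash
python3 -c "
from h import *
log(1)"
```

```text
t39.10 [602.    5.1 193.1] theta -0.8 F [ 8.8  3.5 -3.4] tau(.15,.165,.18) -0.229 -0.214 -0.199 grip 41
```

Request:
send_rows(
  moves=[
    {"grip": 255, "travel": [0, 0, 0], "twist": 0.015},
  ],
)

```text
clock: 39.18
tcp_pos: [602.1, 5.1, 193.0]
tool_rot: [-3.131, -0.251, -0.005]
wrist_force: [10.6, 3.2, -2.5]
finger_gap: 36.9
grip_force: 42.5
```

```bash
python3 -c "
from h import *
log(1)"
```

```text
t39.18 [602.1   5.1 193. ] theta 0.0 F [10.6  3.2 -2.5] tau(.15,.165,.18) -0.336 -0.325 -0.314 grip 43
```

Request:
send_rows(
  moves=[
    {"grip": 255, "travel": [0, 0, 0], "twist": 0.015},
  ],
)

```text
clock: 39.27
tcp_pos: [601.8, 5.1, 193.2]
tool_rot: [-3.13, -0.274, -0.004]
wrist_force: [11.0, 4.9, -5.6]
finger_gap: 37.2
grip_force: 42.5
```

```bash
python3 -c "
from h import *
log(1)"
```

```text
t39.27 [601.8   5.1 193.2] theta 0.9 F [11.   4.9 -5.6] tau(.15,.165,.18) -0.286 -0.264 -0.241 grip 43
```

Request:
send_rows(
  moves=[
    {"grip": 255, "travel": [0, 0, 0], "twist": 0.015},
  ],
)

```text
clock: 39.35
tcp_pos: [601.9, 5.1, 193.1]
tool_rot: [3.127, 0.298, 0.004]
wrist_force: [7.0, 6.9, -2.9]
finger_gap: 37.0
grip_force: 43.9
```

```bash
python3 -c "
from h import *
log(1)"
```

```text
t39.35 [601.9   5.1 193.1] theta 1.7 F [ 7.   6.9 -2.9] tau(.15,.165,.18) -0.175 -0.132 -0.089 grip 44
```

Request:
send_rows(
  moves=[
    {"grip": 255, "travel": [0, 0, 0], "twist": 0.015},
  ],
)

```text
clock: 39.43
tcp_pos: [602.0, 5.2, 193.1]
tool_rot: [3.125, 0.321, 0.004]
wrist_force: [8.1, 6.8, -3.8]
finger_gap: 36.9
grip_force: 45.7
```

```bash
python3 -c "
from h import *
log(1);print(tubes('wrist'))"
```

```text
t39.43 [602.    5.2 193.1] theta 2.6 F [ 8.1  6.8 -3.8] tau(.15,.165,.18) -0.229 -0.188 -0.148 grip 46
(np.float64(29.1), np.float64(0.37), [(np.float64(27.3), 17417), (np.float64(113.8), 1182), (np.float64(-157.4), 124), (np.float64(-52.8), 9639)])
```

Request:
send_rows(
  moves=[
    {"grip": 60, "travel": [0.1, 0.06, 0], "twist": 0},
    {"grip": 60, "travel": [0.1, 0.06, 0], "twist": 0},
    {"grip": 60, "travel": [0.1, 0.06, 0], "twist": 0.12},
    {"grip": 60, "travel": [0.1, 0.06, 0], "twist": 0.24},
    {"grip": 255, "travel": [0.1, 0.06, 0], "twist": 0.32},
    {"grip": 255, "travel": [0.1, 0.06, 0], "twist": 0.32},
    {"grip": 255, "travel": [0.1, 0.06, 0], "twist": 0.32},
    {"grip": 255, "travel": [0.1, 0.06, 0], "twist": 0.32},
    {"grip": 255, "travel": [0.1, 0.06, 0], "twist": 0.26},
    {"grip": 255, "travel": [0.1, 0.06, 0], "twist": 0.2},
    {"grip": 255, "travel": [0.1, 0.06, 0], "twist": 0.14},
    {"grip": 255, "travel": [0.1, 0.06, 0], "twist": 0.08},
    {"grip": 255, "travel": [0.1, 0.06, 0], "twist": 0.04},
    {"grip": 255, "travel": [0.1, 0.06, 0], "twist": 0.02},
    {"grip": 255, "travel": [0.1, 0.06, 0], "twist": 0.005},
    {"grip": 255, "travel": [0.1, 0.06, 0], "twist": -0.01},
  ],
  force=40,
)

```text
clock: 40.82
tcp_pos: [603.0, 5.5, 193.2]
tool_rot: [3.127, 0.298, 0.005]
wrist_force: [13.2, 0.4, -6.6]
finger_gap: 36.6
grip_force: 41.0
```

```bash
python3 -c "
from h import *
log(-1)"
```

```text
t40.82 [603.    5.5 193.2] theta 1.7 F [13.2  0.4 -6.6] tau(.15,.165,.18) 0.293 0.280 0.267 grip 41
```

Request:
send_rows(
  moves=[
    {"grip": 255, "travel": [0, 0, 0], "twist": -0.015},
  ],
)

```text
clock: 40.9
tcp_pos: [603.1, 5.4, 193.2]
tool_rot: [3.129, 0.275, 0.005]
wrist_force: [12.8, -0.2, -5.2]
finger_gap: 36.6
grip_force: 41.2
```

```bash
python3 -c "
from h import *
log(-1)"
```

```text
t40.90 [603.1   5.4 193.2] theta 0.9 F [12.8 -0.2 -5.2] tau(.15,.165,.18) 0.218 0.202 0.186 grip 41
```

Request:
send_rows(
  moves=[
    {"grip": 255, "travel": [0, 0, 0], "twist": -0.015},
  ],
)

```text
clock: 40.98
tcp_pos: [602.9, 5.3, 193.3]
tool_rot: [3.131, 0.251, 0.004]
wrist_force: [11.6, -1.0, -5.8]
finger_gap: 36.7
grip_force: 41.0
```

```bash
python3 -c "
from h import *
log(-1)"
```

```text
t40.98 [602.9   5.3 193.3] theta 0.0 F [11.6 -1.  -5.8] tau(.15,.165,.18) 0.411 0.390 0.369 grip 41
```

Request:
send_rows(
  moves=[
    {"grip": 255, "travel": [0, 0, 0], "twist": -0.015},
  ],
)

```text
clock: 41.07
tcp_pos: [603.0, 5.3, 193.2]
tool_rot: [3.133, 0.228, 0.005]
wrist_force: [12.5, -1.2, -5.0]
finger_gap: 37.2
grip_force: 42.0
```

```bash
python3 -c "
from h import *
log(-1)"
```

```text
t41.07 [603.    5.3 193.2] theta -0.8 F [12.5 -1.2 -5. ] tau(.15,.165,.18) 0.372 0.348 0.325 grip 42
```

Request:
send_rows(
  moves=[
    {"grip": 255, "travel": [0, 0, 0], "twist": -0.015},
  ],
)

```text
clock: 41.15
tcp_pos: [602.9, 5.3, 193.3]
tool_rot: [3.135, 0.204, 0.004]
wrist_force: [-3.4, -4.2, 1.8]
finger_gap: 36.3
grip_force: 43.5
```

```bash
python3 -c "
from h import *
log(-1);print(tubes('wrist'))"
```

```text
t41.15 [602.9   5.3 193.3] theta -1.7 F [-3.4 -4.2  1.8] tau(.15,.165,.18) -0.155 -0.182 -0.208 grip 43
(np.float64(16.2), np.float64(0.35), [(np.float64(15.7), 18667), (np.float64(102.3), 2358), (np.float64(-165.1), 464), (np.float64(-65.5), 7875)])
```

Request:
send_rows(
  moves=[
    {"grip": 255, "travel": [0, 0, 0], "twist": -0.06},
    {"grip": 255, "travel": [0, 0, 0], "twist": -0.12},
    {"grip": 255, "travel": [0, 0, 0], "twist": -0.18},
    {"grip": 255, "travel": [0, 0, 0], "twist": -0.24},
    {"grip": 255, "travel": [0, 0, 0], "twist": -0.3},
    {"grip": 60, "travel": [0, 0, 0], "twist": -0.33},
    {"grip": 60, "travel": [0, 0, 0], "twist": -0.33},
    {"grip": 255, "travel": [0, 0, 0], "twist": -0.33},
    {"grip": 255, "travel": [0, 0, 0], "twist": -0.33},
    {"grip": 255, "travel": [0, 0, 0], "twist": -0.33},
    {"grip": 255, "travel": [0, 0, 0], "twist": -0.27},
    {"grip": 255, "travel": [0, 0, 0], "twist": -0.21},
    {"grip": 255, "travel": [0, 0, 0], "twist": -0.15},
    {"grip": 255, "travel": [0, 0, 0], "twist": -0.09},
    {"grip": 255, "travel": [0, 0, 0], "twist": -0.06},
    {"grip": 255, "travel": [0, 0, 0], "twist": -0.045},
    {"grip": 255, "travel": [0, 0, 0], "twist": -0.03},
    {"grip": 255, "travel": [0, 0, 0], "twist": -0.015},
  ],
)

```text
clock: 42.7
tcp_pos: [602.9, 5.2, 193.2]
tool_rot: [3.136, 0.186, 0.004]
wrist_force: [8.7, -2.1, -3.6]
finger_gap: 37.0
grip_force: 40.9
```

```bash
python3 -c "
from h import *
log(1)"
```

```text
t42.70 [602.9   5.2 193.2] theta -2.3 F [ 8.7 -2.1 -3.6] tau(.15,.165,.18) -0.159 -0.185 -0.210 grip 41
```

Request:
send_rows(
  moves=[
    {"grip": 255, "travel": [0, 0, 0], "twist": 0.015},
  ],
)

```text
clock: 42.78
tcp_pos: [603.0, 5.2, 193.1]
tool_rot: [3.134, 0.21, 0.004]
wrist_force: [9.4, -0.7, -3.6]
finger_gap: 36.8
grip_force: 40.8
```

```bash
python3 -c "
from h import *
log(1)"
```

```text
t42.78 [603.    5.2 193.1] theta -1.5 F [ 9.4 -0.7 -3.6] tau(.15,.165,.18) -0.081 -0.098 -0.114 grip 41
```

Request:
send_rows(
  moves=[
    {"grip": 255, "travel": [0, 0, 0], "twist": 0.015},
  ],
)

```text
clock: 42.87
tcp_pos: [603.1, 5.2, 193.1]
tool_rot: [3.132, 0.233, 0.005]
wrist_force: [10.9, 0.1, -4.9]
finger_gap: 36.9
grip_force: 41.1
```

```bash
python3 -c "
from h import *
log(1)"
```

```text
t42.87 [603.1   5.2 193.1] theta -0.6 F [10.9  0.1 -4.9] tau(.15,.165,.18) -0.125 -0.137 -0.149 grip 41
```

Request:
send_rows(
  moves=[
    {"grip": 255, "travel": [0, 0, 0], "twist": 0.015},
  ],
)

```text
clock: 42.95
tcp_pos: [602.9, 5.3, 193.2]
tool_rot: [3.131, 0.257, 0.004]
wrist_force: [7.5, -0.4, -3.2]
finger_gap: 36.9
grip_force: 41.3
```

```bash
python3 -c "
from h import *
log(1)"
```

```text
t42.95 [602.9   5.3 193.2] theta 0.2 F [ 7.5 -0.4 -3.2] tau(.15,.165,.18) -0.202 -0.214 -0.226 grip 41
```

Request:
send_rows(
  moves=[
    {"grip": 255, "travel": [0, 0, 0], "twist": 0.015},
  ],
)

```text
clock: 43.03
tcp_pos: [603.0, 5.4, 193.1]
tool_rot: [3.129, 0.28, 0.004]
wrist_force: [8.9, 0.3, -2.9]
finger_gap: 36.8
grip_force: 42.7
```

```bash
python3 -c "
from h import *
log(1);print(tubes('wrist'))"
```

```text
t43.03 [603.    5.4 193.1] theta 1.1 F [ 8.9  0.3 -2.9] tau(.15,.165,.18) -0.154 -0.163 -0.172 grip 43
(np.float64(18.5), np.float64(0.35), [(np.float64(17.9), 18565), (np.float64(104.6), 2431), (np.float64(-162.7), 426), (np.float64(-63.2), 8070)])
```

Request:
send_rows(
  moves=[
    {"grip": 255, "travel": [0.03, 0, 0], "twist": 0.06},
    {"grip": 255, "travel": [0.03, 0, 0], "twist": 0.13},
    {"grip": 255, "travel": [0.03, 0, 0], "twist": 0.2},
    {"grip": 255, "travel": [0.03, 0, 0], "twist": 0.27},
    {"grip": 255, "travel": [0.03, 0, 0], "twist": 0.34},
    {"grip": 60, "travel": [0.03, 0, 0], "twist": 0.36},
    {"grip": 60, "travel": [0.03, 0, 0], "twist": 0.34},
    {"grip": 60, "travel": [0.03, 0, 0], "twist": 0.22},
    {"grip": 60, "travel": [0.03, 0, 0], "twist": 0.1},
    {"grip": 60, "travel": [0.03, 0, 0], "twist": -0.02},
    {"grip": 60, "travel": [0.03, 0, 0], "twist": -0.14},
    {"grip": 60, "travel": [0.03, 0, 0], "twist": -0.26},
    {"grip": 255, "travel": [0.03, 0, 0], "twist": -0.36},
    {"grip": 255, "travel": [0.03, 0, 0], "twist": -0.36},
    {"grip": 255, "travel": [0.03, 0, 0], "twist": -0.36},
    {"grip": 255, "travel": [0.03, 0, 0], "twist": -0.36},
    {"grip": 255, "travel": [0.03, 0, 0], "twist": -0.29},
    {"grip": 255, "travel": [0.03, 0, 0], "twist": -0.22},
    {"grip": 255, "travel": [0.03, 0, 0], "twist": -0.15},
    {"grip": 255, "travel": [0.03, 0, 0], "twist": -0.1},
  ],
  force=40,
)

```text
clock: 44.75
tcp_pos: [602.7, 5.0, 193.3]
tool_rot: [3.138, 0.132, 0.002]
wrist_force: [0.9, -3.6, 1.6]
finger_gap: 37.1
grip_force: 39.5
```

Request:
send_rows(
  moves=[
    {"grip": 255, "travel": [0, 0, 0], "twist": 0.03},
    {"grip": 255, "travel": [0, 0, 0], "twist": 0.045},
    {"grip": 255, "travel": [0, 0, 0], "twist": 0.06},
  ],
)

```text
clock: 45.0
tcp_pos: [603.3, 5.3, 193.0]
tool_rot: [3.134, 0.222, 0.004]
wrist_force: [10.7, 0.0, -4.4]
finger_gap: 36.7
grip_force: 40.9
```

```bash
python3 -c "
from h import *
log(1)"
```

```text
t45.00 [603.3   5.3 193. ] theta -1.0 F [10.7  0.  -4.4] tau(.15,.165,.18) -0.149 -0.161 -0.174 grip 41
```

Request:
send_rows(
  moves=[
    {"grip": 255, "travel": [0, 0, 0], "twist": 0.015},
  ],
)

```text
clock: 45.08
tcp_pos: [603.2, 5.3, 193.1]
tool_rot: [3.132, 0.245, 0.003]
wrist_force: [7.7, 0.9, -2.2]
finger_gap: 37.2
grip_force: 40.8
```

```bash
python3 -c "
from h import *
log(1)"
```

```text
t45.08 [603.2   5.3 193.1] theta -0.2 F [ 7.7  0.9 -2.2] tau(.15,.165,.18) -0.136 -0.139 -0.142 grip 41
```

Request:
send_rows(
  moves=[
    {"grip": 255, "travel": [0, 0, 0], "twist": 0.015},
  ],
)

```text
clock: 45.17
tcp_pos: [603.2, 5.4, 193.1]
tool_rot: [3.13, 0.269, 0.004]
wrist_force: [7.4, 0.8, -3.4]
finger_gap: 36.9
grip_force: 41.9
```

```bash
python3 -c "
from h import *
log(1)"
```

```text
t45.17 [603.2   5.4 193.1] theta 0.7 F [ 7.4  0.8 -3.4] tau(.15,.165,.18) -0.209 -0.211 -0.214 grip 42
```

Request:
send_rows(
  moves=[
    {"grip": 255, "travel": [0, 0, 0], "twist": 0.015},
  ],
)

```text
clock: 45.25
tcp_pos: [603.0, 5.4, 193.2]
tool_rot: [3.128, 0.292, 0.003]
wrist_force: [8.0, 1.7, -2.3]
finger_gap: 37.2
grip_force: 42.6
```

```bash
python3 -c "
from h import *
log(1)"
```

```text
t45.25 [603.    5.4 193.2] theta 1.5 F [ 8.   1.7 -2.3] tau(.15,.165,.18) -0.240 -0.237 -0.234 grip 43
```

Request:
send_rows(
  moves=[
    {"grip": 255, "travel": [0, 0, 0], "twist": 0.015},
  ],
)

```text
clock: 45.33
tcp_pos: [603.0, 5.4, 193.2]
tool_rot: [3.125, 0.315, 0.003]
wrist_force: [7.5, 3.8, -4.4]
finger_gap: 36.9
grip_force: 44.0
```

```bash
python3 -c "
from h import *
log(1);print(tubes('wrist'))"
```

```text
t45.33 [603.    5.4 193.2] theta 2.4 F [ 7.5  3.8 -4.4] tau(.15,.165,.18) -0.231 -0.211 -0.192 grip 44
(np.float64(-40.7), np.float64(0.41), [(np.float64(-36.3), 14292), (np.float64(43.9), 12910), (np.float64(131.2), 21), (np.float64(-124.5), 33)])
```

Request:
send_rows(
  moves=[
    {"grip": 255, "travel": [0, 0, 0], "twist": 0.07},
    {"grip": 255, "travel": [0, 0, 0], "twist": 0.14},
    {"grip": 255, "travel": [0, 0, 0], "twist": 0.21},
    {"grip": 255, "travel": [0, 0, 0], "twist": 0.28},
    {"grip": 60, "travel": [0, 0, 0], "twist": 0.31},
    {"grip": 60, "travel": [0, 0, 0], "twist": 0.33},
    {"grip": 255, "travel": [0, 0, 0], "twist": 0.33},
    {"grip": 255, "travel": [0, 0, 0], "twist": 0.33},
    {"grip": 255, "travel": [0, 0, 0], "twist": 0.33},
    {"grip": 255, "travel": [0, 0, 0], "twist": 0.26},
    {"grip": 255, "travel": [0, 0, 0], "twist": 0.19},
    {"grip": 255, "travel": [0, 0, 0], "twist": 0.12},
    {"grip": 255, "travel": [0, 0, 0], "twist": 0.07},
    {"grip": 255, "travel": [0, 0, 0], "twist": 0.04},
    {"grip": 255, "travel": [0, 0, 0], "twist": 0.02},
    {"grip": 255, "travel": [0, 0, 0], "twist": 0.005},
    {"grip": 255, "travel": [0, 0, 0], "twist": -0.01},
  ],
)

```text
clock: 46.8
tcp_pos: [603.4, 5.5, 193.1]
tool_rot: [3.128, 0.295, 0.005]
wrist_force: [15.7, -0.5, -9.1]
finger_gap: 36.7
grip_force: 41.1
```

```bash
python3 -c "
from h import *
log(-1)"
```

```text
t46.80 [603.4   5.5 193.1] theta 1.6 F [15.7 -0.5 -9.1] tau(.15,.165,.18) 0.136 0.113 0.091 grip 41
```

Request:
send_rows(
  moves=[
    {"grip": 255, "travel": [0, 0, 0], "twist": -0.015},
  ],
)

```text
clock: 46.88
tcp_pos: [603.5, 5.5, 193.0]
tool_rot: [3.13, 0.271, 0.005]
wrist_force: [15.5, -0.5, -6.4]
finger_gap: 36.9
grip_force: 41.7
```

```bash
python3 -c "
from h import *
log(-1)"
```

```text
t46.88 [603.5   5.5 193. ] theta 0.8 F [15.5 -0.5 -6.4] tau(.15,.165,.18) 0.275 0.253 0.231 grip 42
```

Request:
send_rows(
  moves=[
    {"grip": 255, "travel": [0, 0, 0], "twist": -0.015},
  ],
)

```text
clock: 46.97
tcp_pos: [603.4, 5.4, 193.1]
tool_rot: [3.132, 0.248, 0.004]
wrist_force: [7.0, -1.0, -1.0]
finger_gap: 36.7
grip_force: 42.0
```

```bash
python3 -c "
from h import *
log(-1)"
```

```text
t46.97 [603.4   5.4 193.1] theta -0.1 F [ 7. -1. -1.] tau(.15,.165,.18) -0.036 -0.052 -0.067 grip 42
```

Request:
send_rows(
  moves=[
    {"grip": 255, "travel": [0, 0, 0], "twist": -0.015},
  ],
)

```text
clock: 47.05
tcp_pos: [603.3, 5.4, 193.1]
tool_rot: [3.133, 0.224, 0.004]
wrist_force: [11.7, -2.7, -3.4]
finger_gap: 36.4
grip_force: 42.4
```

```bash
python3 -c "
from h import *
log(-1)"
```

```text
t47.05 [603.3   5.4 193.1] theta -1.0 F [11.7 -2.7 -3.4] tau(.15,.165,.18) 0.304 0.270 0.236 grip 42
```

Request:
send_rows(
  moves=[
    {"grip": 255, "travel": [0, 0, 0], "twist": -0.015},
  ],
)

```text
clock: 47.13
tcp_pos: [603.5, 5.3, 193.1]
tool_rot: [3.135, 0.201, 0.005]
wrist_force: [11.7, -3.0, -3.2]
finger_gap: 37.3
grip_force: 43.5
```

```bash
python3 -c "
from h import *
log(-1);print(tubes('wrist'))"
```

```text
t47.13 [603.5   5.3 193.1] theta -1.8 F [11.7 -3.  -3.2] tau(.15,.165,.18) 0.276 0.240 0.204 grip 44
(np.float64(-41.8), np.float64(0.41), [(np.float64(-37.6), 14572), (np.float64(42.6), 12739), (np.float64(138.2), 0), (np.float64(-124.9), 80)])
```

```bash
echo '[[24.5,25.5,-1,193,-24.9],[26.8,27.8,-1,161.3,-26.3],[29.1,30,-1,129.5,-22.3],[31.6,31.9,-1,116.8,-10.8],[32.6,32.7,1,129.5,9.9],[33.8,34.6,-1,98.5,-23.6],[35.4,36.1,1,128,21.4],[37.28,37.6,-1,117.5,-0.1],[39.1,39.5,1,119,2.6],[40.8,41.16,-1,106,-1.7],[42.7,43.1,1,108.5,1.1],[45,45.4,1,140,2.4],[46.8,47.2,-1,138.5,-1.8]]' > ends.json
cat > fit4.py <<'E'
exec(open("fit.py").read().split("def f(x)")[0])
w=np.where(t>37,.18*sg,w); 
ok=np.linalg.norm(F,axis=1)<60
def run(sf,sc,use,loss="soft_l1"):
    def f(x):
        L,ox,oy,d,v,c,s,b0=x;a=np.radians(A)
        wt=1/np.hypot(np.where(t>37,sc,sf),.004*np.linalg.norm(F,axis=1))
        m=-sg*d-v*w+c*np.cos(a)+s*np.sin(a)+b0-.0136*0
        r=((tau(L,ox,oy)-.0136-m)*wt)[use&ok]
        return np.r_[r,(L-.165)/.015,ox/1.5,oy/1.5,(d-.2)/.02,v/.15,(np.hypot(c,s)-.155)/.02,b0/.015]
    R_=[least_squares(f,[.165,0,0,.2,.1,.15*np.cos(k*np.pi/4),.15*np.sin(k*np.pi/4),0],loss=loss) for k in range(8)]
    r=min(R_,key=lambda q:q.cost);x=r.x;C=np.linalg.inv(r.jac.T@r.jac)
    print(x.round(3),"bottom A %.1f"%((180-np.degrees(np.arctan2(x[5],x[6])))%360),"sig %.1f"%np.degrees(np.sqrt(C[5:7,5:7].trace()/2)/np.hypot(*x[5:7])),"cost %.1f n %d"%(r.cost,(use&ok).sum()))
al=t>0
run(.12,.07,al);run(.12,.07,t>37);run(.12,.07,t<37);run(.12,.07,al,"cauchy");run(.1,.1,al);run(.12,.07,(t>37)|(t<13)|((t>13)&(t<16)));run(.12,.07,(t>16))
E
python3 fit4.py
```

```text
[ 0.164  0.027 -0.855  0.197  0.13   0.13   0.072 -0.001] bottom A 118.9 sig 8.5 cost 35.6 n 81
[ 0.165  0.009 -0.297  0.205  0.053  0.123  0.088 -0.   ] bottom A 125.5 sig 9.3 cost 14.1 n 29
[ 0.162  0.058 -0.268  0.202  0.125  0.149  0.034  0.   ] bottom A 102.7 sig 11.0 cost 20.6 n 52
[ 0.165  0.002 -0.443  0.201  0.123  0.124  0.081 -0.001] bottom A 123.0 sig 9.7 cost 22.9 n 81
[ 0.163  0.041 -0.792  0.198  0.133  0.135  0.064 -0.001] bottom A 115.3 sig 8.6 cost 35.1 n 81
[ 0.166 -0.014 -0.524  0.2    0.123  0.12   0.084 -0.001] bottom A 125.0 sig 9.5 cost 16.3 n 41
[ 0.163  0.049 -0.622  0.198  0.123  0.132  0.076  0.   ] bottom A 119.8 sig 8.4 cost 33.6 n 69
```

Request:
send_rows(
  moves=[
    {"grip": 60, "travel": [0, 0, 0], "twist": 0},
    {"grip": 60, "travel": [0, 0, 0], "twist": 0.02},
    {"grip": 60, "travel": [0, 0, 0], "twist": 0.14},
    {"grip": 60, "travel": [0, 0, 0], "twist": 0.26},
    {"grip": 255, "travel": [0, 0, 0], "twist": 0.28},
    {"grip": 255, "travel": [0, 0, 0], "twist": 0.28},
    {"grip": 255, "travel": [0, 0, 0], "twist": 0.28},
    {"grip": 255, "travel": [0, 0, 0], "twist": 0.28},
    {"grip": 255, "travel": [0, 0, 0], "twist": 0.22},
    {"grip": 255, "travel": [0, 0, 0], "twist": 0.16},
    {"grip": 255, "travel": [0, 0, 0], "twist": 0.1},
    {"grip": 255, "travel": [0, 0, 0], "twist": 0.04},
    {"grip": 255, "travel": [0, 0, 0], "twist": -0.02},
    {"grip": 255, "travel": [0, 0, 0], "twist": -0.08},
    {"grip": 255, "travel": [0, 0, 0], "twist": -0.11},
    {"grip": 255, "travel": [0, 0, 0], "twist": -0.11},
  ],
  force=40,
)

```text
clock: 48.52
tcp_pos: [603.1, 5.0, 193.8]
tool_rot: [-3.141, -0.024, -0.004]
wrist_force: [4.5, -7.4, 2.4]
finger_gap: 36.8
grip_force: 69.4
```

```bash
python3 -c "
from h import *
rep();print(tubes('wrist'),tubes('top'))
im,d=manip.camera('wrist');cv2.imwrite('pics/w9.png',np.clip(im.astype(int)*1.5,0,255).astype(np.uint8))"
```

```text
t48.52 [603.1   5.  193.8] theta -8.3 F [ 4.5 -7.4  2.4] tau(.15,.165,.18) 0.073 0.012 -0.048 grip 69
(np.float64(33.2), np.float64(0.4), [(np.float64(29.6), 15509), (np.float64(120.5), 30), (np.float64(-138.3), 30), (np.float64(-50.8), 11556)]) (np.float64(36.2), np.float64(0.27), [(np.float64(41.3), 27), (np.float64(115.7), 26), (np.float64(-142.0), 83), (np.float64(-57.0), 81)])
```

View pics/w9.png

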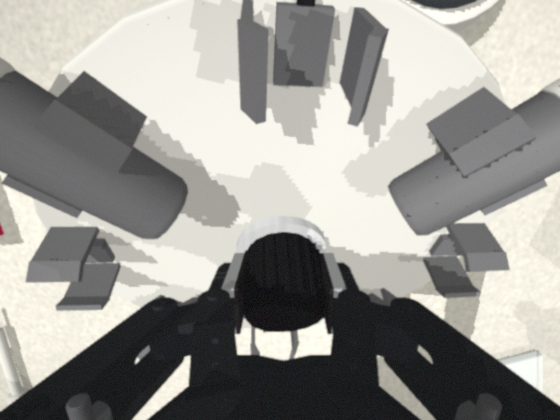

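The wrist view shows the knob (283,280) held between both pads. An empty clip stands near the top of the slope (303,40), so the wheel angle is about 123°, within the measured window of 119–125°. Handing in.

```bash
python3 -c "
from h import *
rep();print(manip.finish_job())"
```

```text
t48.67 [603.1   5.  193.7] theta -8.2 F [ 4.7 -8.2  2.2] tau(.15,.165,.18) -0.080 -0.146 -0.212 grip 69
the job is handed in; nothing more can be done
None
```

I handed the job in at about 49 s: the wheel was gripped by the knob, turned well past a quarter turn, and is held still (pad force 69 N) about 122° round from its start, where torque readings put the heavy side lowest; those readings were noisy (about ±9° plus some bias) and no verdict came back, so being inside the 20° limit is likely but not confirmed.

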